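# Jack up one side of a bus window on its glazing stand and hold it

## Task

First swing the yellow keeper bar of the glazing stand shut over the window frame until it snaps past its spring catch. Then set the red glazing jack on the bench, square on to the free side of the frame, with its rubber saddle centred under the yellow-banded lift point, pump the handle smoothly right down so that side of the window rises clear of its rests, and keep holding the handle down: finish while still holding it, so that a colleague can slip packers in. Leave everything else on the bench where it is, and do not shift the window about on the stand.

Things in the scene. Friction and masses are not known exactly. Their poses are not given: they have to be found in the camera images.
- window_mid (a point): double-glazed bus window, loose, about 5.5 kg, lying flat on the stand: dark grey frame 400 x 340 x 36 mm (rails 40 mm wide), greenish glass; underside 65, top 101 mm above the bench. Point: its centre, half-way up. x along the 400 mm rails, y to the free rail (the side to lift), z up. The free rail rests only on two blocks at its ends, with 260 mm of bare bench between them
- lift_point (a point): lift point: centre of the underside of the free rail at the 30 mm wide yellow band that wraps the rail. 65 mm above the bench at rest; rises about 22 mm when jacked fully. Axes as the window's
- keeper (a joint): keeper bar, yellow flat bar 24 x 10 mm (105 to 115 mm above the bench), on a vertical hinge outside the rail opposite the free one. 0 = shut against its stop, parallel to the rail, its two tabs over the rail; grows as it swings out, away from the window (starts 0.4 to 0.7). It stays where left; in the last 0.07 rad it rides over a spring ball (about 4 N at the knob), which then keeps it at 0
- keeper_hinge (a point): the keeper bar's hinge axis, 110 mm above the bench, fixed on the stand; the point's x and y axes are parallel to the window's. Shut, the bar points from here along -x of this point
- keeper_knob (a point): black upright knob near the keeper bar's free end, 22 mm diameter, from 115 to 165 mm above the bench, to grip from above; the point is on its axis, 140 mm above the bench, 235 mm from the hinge axis. x points along the bar to the hinge, z up
- jack_mid (a point): red lever jack, loose, 0.92 kg: base plate 215 x 70 x 10 mm, two upright cheeks, together 44 mm wide across y, 46 mm long in x, top 88 mm above the bench, to grip from above across y. Point: midway between the cheeks, 44 mm above the bench. x points to the saddle end, z up; the base reaches 90 mm ahead and 125 mm behind. The lever pivots 20 mm above the point, about y
- saddle (a point): jack saddle: centre of the round rubber bar (22 mm diameter, 36 mm wide across) on the lever's short end, 60 mm from the pivot. Handle up: 58 mm ahead of jack_mid, top 58 mm above the bench, 7 mm clear below the window rail; handle fully down: 30 mm higher, 1 mm further ahead
- handle_grip (a point): jack handle: centre of its black round grip (26 mm diameter, 90 mm long), 190 mm from the lever's pivot. Handle up: 173 mm behind jack_mid and 143 mm above the bench, sloping 0.43 rad upwards away from the saddle; fully down: 190 mm behind, 50 mm above the bench, sloping 0.07 rad downwards
- lever (a joint): jack lever: 0 = handle up (where its spring returns it), 0.5 rad = handle fully down, saddle up. At the grip it takes 3 N to start, and about 12 to 16 N to hold it fully down under the window; let go and it springs back and the window drops
- window: the same window; origin at the centre of its underside, axes as window_mid
- jack: the same jack with its lever; origin on the bench under jack_mid, axes as jack_mid
- cartridge_mid (a point): bystander: upright sealant cartridge, 48 mm diameter, 198 mm tall; its centre
- primer_mid (a point): bystander: small amber primer bottle, 42 mm diameter, 115 mm tall; its centre
- tape_mid (a point): bystander: roll of blue tape lying flat, 110 mm diameter, 24 mm high; its centre
- suction_cup_mid (a point): bystander: suction-cup glass lifter, 120 mm diameter, 59 mm high; 30 mm above its underside
- trim_tool_grip (a point): bystander: flat trim tool lying on the bench, 200 mm long; its handle
- mallet_grip (a point): bystander: rubber-headed mallet lying on the bench, 270 mm long; its handle

How it is judged:
By the outcome, as a careful person would: the job done as asked, in the order asked, and still so for the second after the job is handed in, while the arm keeps its last pose, push and grip.
It also fails if it takes over 72 s, if anything falls off the work surface, if the arm or the gripper's body presses on something with over 40 N, if the wrist force passes 120 N, or if a joint passes its speed limit or range.

## Robot

A 6-joint arm with a two-finger parallel gripper is mounted at the origin on the work surface. World frame = base frame: x ahead of the robot, y to its left, z up, the work surface at z = 0. Lengths are in mm, angles in rad, forces in N, time in s.
With the tool pointing down it reaches from about 350 to 975 mm from the base axis. Payload 17.4 kg.
Tool frame: the origin (TCP) lies on the centre line of the jaws, within the pads' length; the fingertips stand arm.tips_ahead ahead of it and the grasp point (between the pads) is the TCP (arm.tips_ahead is the distance from the TCP to the fingertips, in mm); z points along the fingers, x is the direction in which the jaws open and shut, and the axes are right-handed (so a half turn about z gives the same grasp; the last joint's range is limited). The gripper opens to 85 mm and grips with 20 to 120 N. Pads are 22 mm wide; open, the fingers measure 114 mm over their backs; the gripper's body (76 mm by 85 mm) begins 54 mm behind the grasp point. The pads swing forward as they close: fully open they stand 13 mm farther back than shut.
Start: joints at [-0.038, 0.116, 1.442, -0, 1.584, -0.038], TCP at [675.005, -0.009, 211.403] pointing down, gripper open.
Joint ranges: [-2.83, 2.83], [-0.83, 2.19], [0.07, 2.5], [-1.14, 4.28], [0.01, 3], [-2.97, 2.97]. Speed limits (rad/s): [1.89, 1.89, 2.22, 3.14, 3.14, 3.14].

## Interface

Orientations are given as a 3x3 rotation matrix whose columns are the frame's x, y, z axes.
In Python, from station import arm gives the robot as it stands.
- The arm moves only by the tool move_arm, never from a script. Its argument "moves" is text: rows parted by semicolons, each of 7 numbers parted by spaces: the shift along the tool's x, y, z in m, then the turn, a rotation vector about the tool's x, y, z in rad, then the finger opening in m, from 0 to 0.0854. In form: x y z rx ry rz fingers; .... A call has exactly 10 rows; each row is the pose to reach, as a shift and turn from the pose commanded when the call began, along the tool's axes at that moment; what a row does not reach only later rows make up. A row lasts 1/10 s, in which the tool goes at most 50 mm and 8.59 degrees, less where a joint would pass 70% of its speed; a pose out of reach is approached as far as the arm can. A call with a gripper value outside its range is refused whole. The fingers move at their own pace and stop on an object; the grip force is fixed at half the most. Time passes only in rows, so rows that repeat a pose let the fingers close, or fill a call up. It gives the time, the measured TCP pose, the force and the opening at its end, in the units of the state.
- arm.state(): the state, without advancing time (a new reading comes with each control period).
- arm.camera(name): name is "scene" or "side" or "wrist"; returns (picture, depth): 420x560x3 uint8, red, green, blue; 420x560 float32, mm along the optical axis (not along the pixel's ray), 0 where there is no reading.
- arm.camera_info(name): a dict with "camera_matrix" (3x3 intrinsics, pixels), "k1" (the pictures are not rectified: a ray, as slopes to the right and down, at radius r is drawn at 1 + k1 r^2 times it, then the intrinsics apply), "world_from_camera" (4x4, takes a point from camera to world coordinates). Camera axes: x right, y down, z forward; pixel columns grow to the right and rows downward; lengths in mm; the calibration is good to about 2 mm. A picture is of the moment at which its call begins: read the wrist's pose just before it. camera_info takes no time and is no camera call; for the wrist camera it gives the pose at the moment of the call.
- arm.close_job(): hands the job in, once; it reports no verdict.
The state is a dict: "time_s": time; "joint_positions": joint angles; "joint_velocities": joint speeds; "joint_efforts": joint torques, N m; "tcp_pos": TCP position; "ee_rot": TCP orientation; "wrist_force": force on the tool from outside, world axes, zero at the start; "moment": the same for the moment, N m; "finger_gap": finger opening in mm.
Only numpy, scipy, OpenCV 4.12 (cv2) and the standard library are available. Lean on these libraries where they do the work, as an engineer would, in place of code of your own. Each camera call takes 0.05 s, during which the arm holds its last target.

## Working session

There is one attempt and no reset: what is moved stays moved. The work goes in short steps, Python scripts to look and compute and a tool call to move; the robot and the scene stay as the last step left them, time stands still between calls to the robot, and variables do not carry over. Pictures are saved under pics/ and viewed, and the job is handed in when it is done.

Besides the shell and the picture viewer there is one more tool, called after ">>>" as name(argument=value, ...), one argument or row to a line, values as JSON. move_arm: Moves the arm, as the interface text tells. Its arguments: {"type":"object","properties":{"moves":{"type":"string"}},"required":["moves"]}

```bash
ls; mkdir -p pics
python3 - <<'E'
from station import arm
import cv2,numpy as np,pickle
s=arm.state();print(s['time_s'],s['tcp_pos'],arm.tips_ahead)
for n in("scene","side"):
    p,d=arm.camera(n);i=arm.camera_info(n)
    pickle.dump((p,d,i),open(f'pics/{n}0.pkl','wb'))
    cv2.imwrite(f'pics/{n}0.png',cv2.resize(p[:,:,::-1],(800,600)));print(n,i)
E
```

```text
pics
0.0 [ 6.74769631e+02 -2.62664683e-03  2.10643651e+02] 19.0
scene {'camera_matrix': array([[526.51496172,   0.        , 281.72372003],
       [  0.        , 526.51496172, 211.10871641],
       [  0.        ,   0.        ,   1.        ]]), 'k1': 0.012269653631351823, 'world_from_camera': array([[-4.55842051e-01,  7.11468051e-01, -5.34809534e-01,
         1.35879961e+03],
       [ 8.90050411e-01,  3.61484955e-01, -2.77738893e-01,
         4.35868100e+02],
       [-4.27674898e-03, -6.02612512e-01, -7.98022474e-01,
         1.41506985e+03],
       [ 0.00000000e+00,  0.00000000e+00,  0.00000000e+00,
         1.00000000e+00]])}
side {'camera_matrix': array([[464.97872562,   0.        , 276.32769307],
       [  0.        , 464.97872562, 197.34437038],
       [  0.        ,   0.        ,   1.        ]]), 'k1': -0.1103110451054893, 'world_from_camera': array([[ 9.38318127e-01, -2.75682612e-01,  2.08705990e-01,
         1.87268757e+02],
       [-3.45522060e-01, -7.24571474e-01,  5.96331020e-01,
        -8.17581997e+02],
       [-1.31756865e-02, -6.31660729e-01, -7.75132972e-01,
         1.16244022e+03],
       [ 0.00000000e+00,  0.00000000e+00,  0.00000000e+00,
         1.00000000e+00]])}
```

View pics/scene0.png

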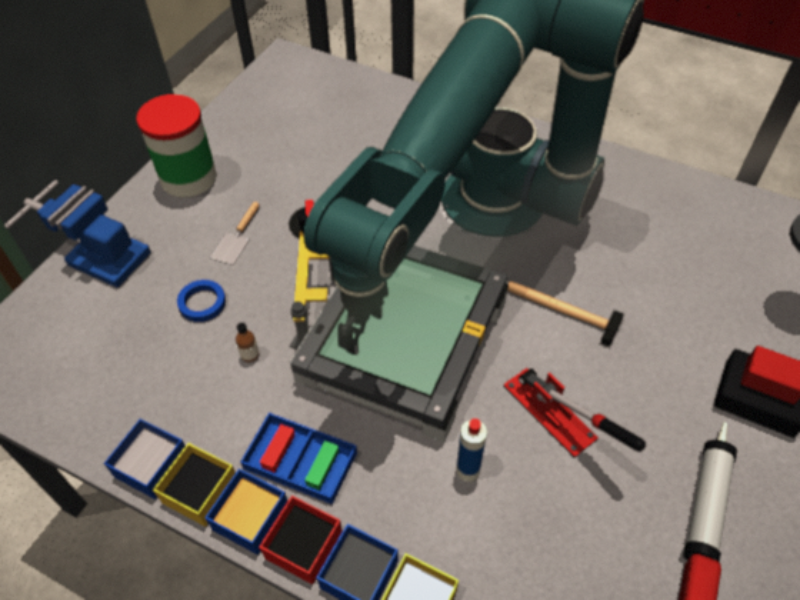

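View pics/side0.png

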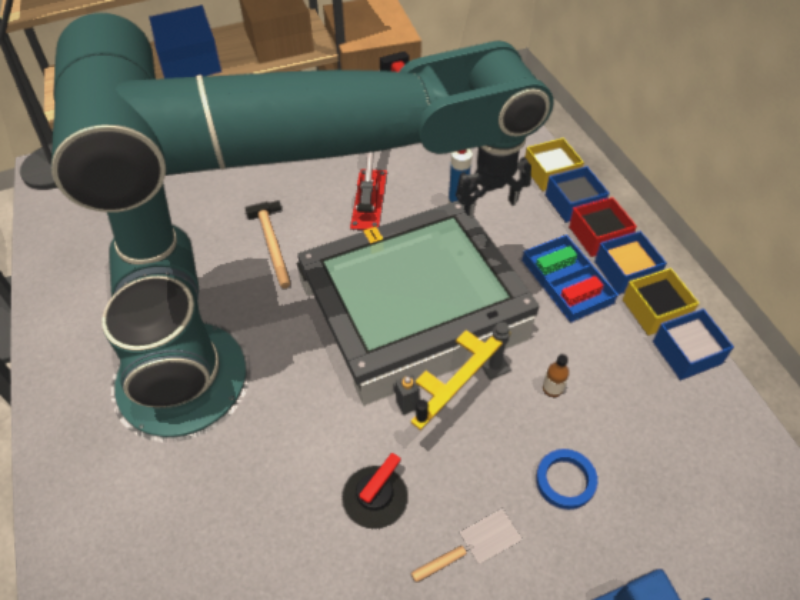

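The side view shows the keeper hinge at about (502,335), the knob at (421,410) and the band at (373,235). The scene view shows the jack around (560,410). I'll enlarge these.

```bash
cat > h.py <<'E'
import cv2,numpy as np,pickle
def load(n): return pickle.load(open(f'pics/{n}.pkl','rb'))
def ray(i,u,v):
    K=i['camera_matrix'];x=(u-K[0,2])/K[0,0];y=(v-K[1,2])/K[1,1]
    a,b=x,y
    for _ in range(20):
        r=a*a+b*b;a=x/(1+i['k1']*r);b=y/(1+i['k1']*r)
    T=i['world_from_camera'];return T[:3,3],T[:3,:3]@np.array([a,b,1.])
def at(i,u,v,z):
    o,d=ray(i,u,v);return (o+d*(z-o[2])/d[2]).round(1)
def dep(i,d,u,v):
    o,r=ray(i,u,v);return (o+r*d[int(round(v)),int(round(u))]).round(1)
def proj(i,P):
    T=i['world_from_camera'];c=T[:3,:3].T@(np.array(P,float)-T[:3,3]);a,b=c[:2]/c[2];s=1+i['k1']*(a*a+b*b)
    K=i['camera_matrix'];return (K[0,0]*a*s+K[0,2]).round(1),(K[1,1]*b*s+K[1,2]).round(1)
def crop(p,u0,v0,u1,v1,k,f):
    c=cv2.resize(p[v0:v1,u0:u1,::-1],None,fx=k,fy=k,interpolation=cv2.INTER_CUBIC)
    for u in range((u0+9)//10*10,u1,10): cv2.putText(c,str(u),((u-u0)*k,10),0,.35,(255,255,255),1);cv2.line(c,((u-u0)*k,12),((u-u0)*k,18),(255,255,255),1)
    for v in range((v0+9)//10*10,v1,10): cv2.putText(c,str(v),(0,(v-v0)*k+4),0,.35,(255,255,255),1)
    cv2.imwrite(f,c)
E
python3 - <<'E'
from h import *
p,d,i=load('side0');crop(p,205,140,385,310,4,'pics/s_a.png');crop(p,230,90,345,180,6,'pics/s_b.png')
p,d,i=load('scene0');crop(p,335,240,465,345,6,'pics/c_a.png');crop(p,195,165,365,305,4,'pics/c_b.png')
E
```

```text
(no output)
```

View pics/s_a.png

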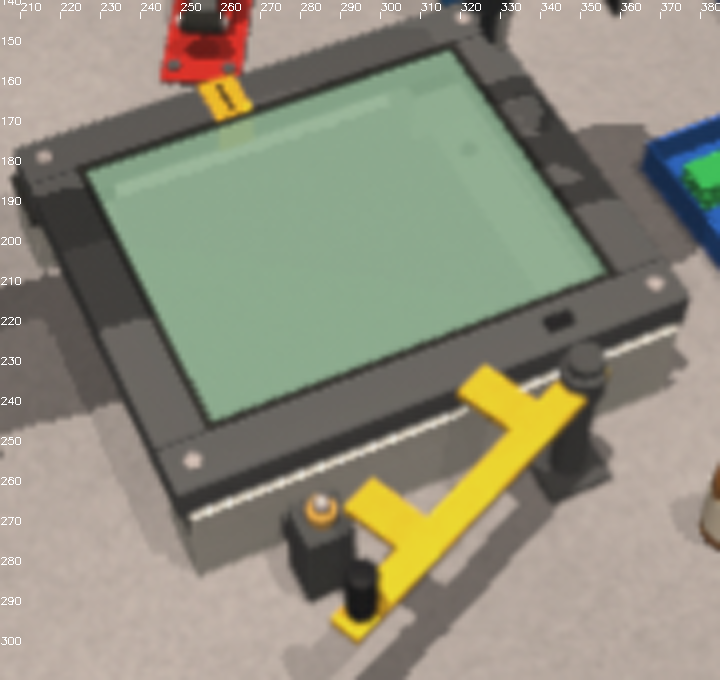

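View pics/s_b.png

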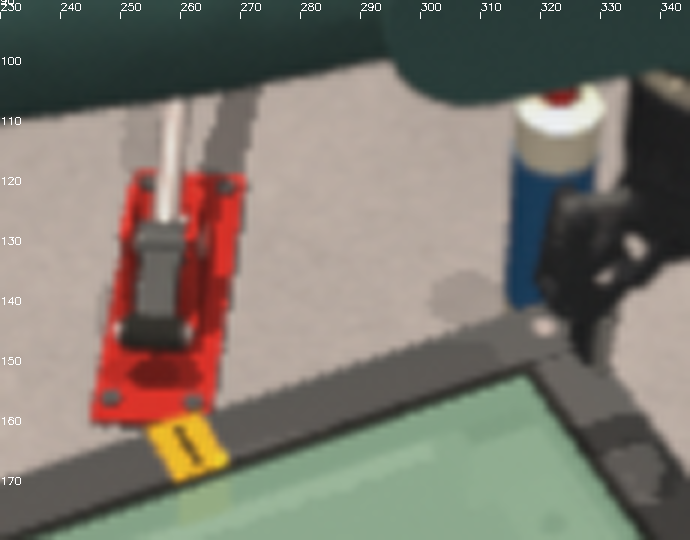

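View pics/c_a.png

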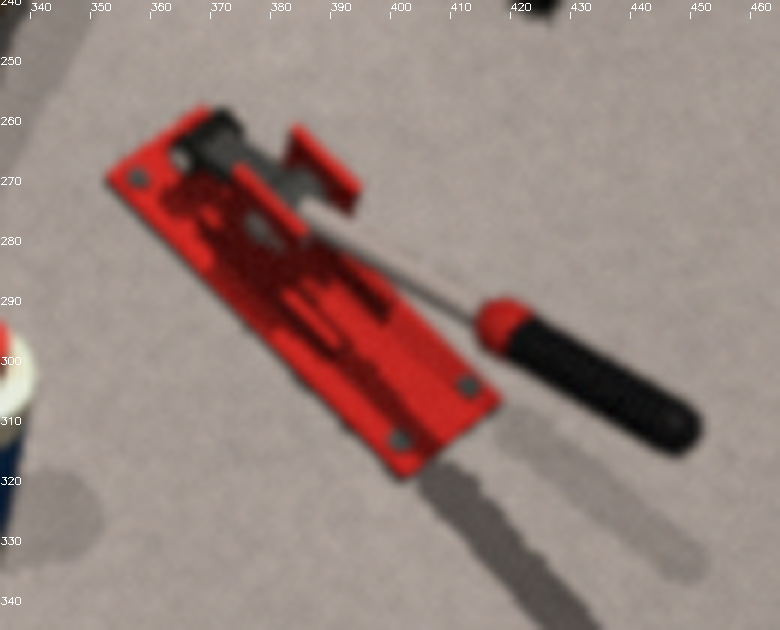

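View pics/c_b.png

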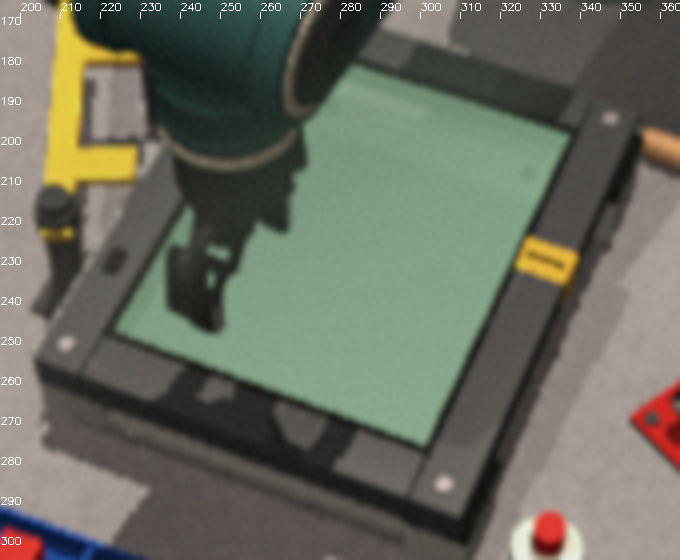

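Run:
```python
from h import *
p,d,i=load('side0')
for n,u,v,z in [('screwFL',213,179,101),('FR',319,144,101),('KR',366,210.5,101),('KL',253,255,101),('band o',253.5,161,101),('band o2',262.5,158,101),('band i',267,167,101),('band i2',258.5,169.8,101),('knobtop',295.3,282.5,165),('hingetop',348.5,228,130),('hinge115',349,238,115),('barend',293,299,115),('baro',333,294.5,115),('ball',285,267,110),('jb1',246,160,10),('jb2',264.5,158,10),('jb3',270,118.5,10)]:
    print(n,at(i,u,v,z),dep(i,d,u,v))
p,d,i=load('scene0')
print()
for n,u,v,z in [('screwF-near',344+11,0,0)][:0]+[('scrFL',347,196,101),('scrFR',305.5,285.5,101),('scrKR',211,250.5,101),('b1',323.5,223.5,101),('b2',339.5,229.5,101),('b3',320.5,232,101),('b4',337,237,101),('hinge',207,213,130),
 ('j1',351,268.5,10),('j2',368,257,10),('j3',417,306,10),('j4',400.5,319,10),('grip near',417,296,130),('gripend',447,310,160),('pivot',383,271,64),('cartridge',331,300,198)]:
    print(n,at(i,u,v,z),dep(i,d,u,v))
```

```text
screwFL [317.1 135.8 101. ] [317.7 139.9  96.4]
FR [680.1 159.6 101. ] [681.3 162.   98.5]
KR [ 697.7 -138.8  101. ] [ 698.3 -138.    99.8]
KL [ 345.7 -165.9  101. ] [ 345.7 -165.9  100.9]
band o [456.9 163.2 101. ] [483.7 260.8  -4.5]
band o2 [487.7 165.5 101. ] [515.1 255.2   4.1]
band i [488.  123.7 101. ] [489.1 127.2  97. ]
band i2 [459.5 122.  101. ] [459.1 120.5 102.6]
knobtop [ 407.  -315.4  165. ] [ 407.3 -314.7  163.4]
hingetop [ 611.6 -194.   130. ] [ 608.9 -198.   136.5]
hinge115 [ 604.5 -215.6  115. ] [ 603.2 -217.5  118.3]
barend [ 395.7 -331.2  115. ] [ 396.8 -328.6  109.2]
baro [ 493.4 -355.2  115. ] [ 528.1 -302.8   -3.8]
ball [ 410.8 -235.8  110. ] [ 412.9 -230.4  100.2]
jb1 [457.4 261.1  10. ] [458.2 264.    6.9]
jb2 [519.9 247.3  10. ] [521.7 253.3   3.5]
jb3 [606.5 432.9  10. ] [ 6.103e+02  4.444e+02 -6.000e-01]

scrFL [329.9 136.8 101. ] [331.1 137.2 102.6]
scrFR [682.1 158.4 101. ] [683.1 158.8 103. ]
scrKR [ 703.1 -141.6  101. ] [ 703.8 -140.9  102.4]
b1 [462.5 114.7 101. ] [462.7 114.7 101.3]
b2 [460.9 167.4 101. ] [393.8 147.3   2.8]
b3 [495.6 119.7 101. ] [492.6 118.6  96.5]
b4 [489.7 171.6 101. ] [468.1 165.   68.3]
hinge [ 607.3 -211.4  130. ] [ 611.3 -207.9  136.8]
j1 [517.9 238.7  10. ] [513.1 237.6   1.9]
j2 [455.1 270.   10. ] [452.4 269.5   5.7]
j3 [548.  460.2  10. ] [547.9 460.2   9.8]
j4 [609.4 431.   10. ] [602.2 431.   -3.6]
grip near [588.5 448.6 130. ] [590.6 448.6 133.5]
gripend [610.1 530.8 160. ] [617.  529.9 171.5]
pivot [515.2 333.8  64. ] [519.2 334.2  70.4]
cartridge [740.4 255.4 198. ] [739.4 255.1 196.2]
```

The window's yaw is about 0.066. The lift point is near (475,144), the knob near (407,-315), the hinge near (609,-203) and jack_mid near (525,335). Next I'll set up the wrist camera geometry and a planner.

```bash
cat >> h.py <<'E'
from scipy.spatial.transform import Rotation as R
import os
def setcmd(p,Rm): pickle.dump((np.array(p,float),np.array(Rm)),open('cmd.pkl','wb'))
def getcmd(): return pickle.load(open('cmd.pkl','rb'))
def rel(p,Rm):
    p0,R0=getcmd(); return np.r_[(R0.T@(np.array(p)-p0)/1000).round(4),R.from_matrix(R0.T@Rm).as_rotvec().round(4)]
def apply(row):  # row: 6 numbers of final row; updates commanded pose
    p0,R0=getcmd(); row=np.array(row[:6]);setcmd(p0+R0@row[:3]*1000,R0@R.from_rotvec(row[3:]).as_matrix())
def Rtool(xdir,tilt=None):
    "tool down, x axis along xdir (2d)"
    x=np.r_[np.array(xdir,float)/np.hypot(*xdir),0];z=np.array([0,0,-1.]);return np.c_[x,np.cross(z,x),z]
E
python3 - <<'E'
from station import arm
from h import *
s=arm.state();Rm=s['ee_rot'];print(Rm.round(4),s['tcp_pos'],s['finger_gap'],s['wrist_force'])
setcmd([675.005,-.009,211.403],Rm)
w=arm.camera_info('wrist');T=w['world_from_camera'];print(w['camera_matrix'],(Rm.T@(T[:3,3]-s['tcp_pos'])).round(1),(Rm.T@T[:3,:3]).round(3))
E
```

```text
[[ 1.     0.    -0.001]
 [ 0.    -1.     0.   ]
 [-0.001 -0.    -1.   ]] [ 6.74809884e+02 -6.27660280e-04  2.10752913e+02] 85.28843763945986 [0.62124298 0.64949427 0.31484825]
[[307.56986131   0.         277.36656877]
 [  0.         307.56986131 211.19439583]
 [  0.           0.           1.        ]] [   0.3  -80.  -162.4] [[ 1.    -0.001  0.001]
 [ 0.     0.95   0.312]
 [-0.001 -0.312  0.95 ]]
```

>>> move_arm(
  moves="-0.02 0.022 -0.005 0 0 0 0.085; -0.045 0.05 -0.01 0 0 0 0.085; -0.075 0.082 -0.015 0 0 0 0.085; -0.105 0.115 -0.02 0 0 0 0.085; -0.135 0.15 -0.025 0 0 0 0.07; -0.165 0.183 -0.03 0 0 0 0.06; -0.195 0.216 -0.035 0 0 0 0.05; -0.22 0.243 -0.045 0 0 0 0.05; -0.24 0.265 -0.05 0 0 0 0.05; -0.245 0.27 -0.05 0 0 0 0.05",
)

```text
time_s: 1.1
tcp_pos: [428.4, -271.8, 262.2]
ee_rot: [[1.0, -0.002, 0.001], [-0.002, -1.0, -0.001], [0.001, 0.001, -1.0]]
wrist_force: [0.9, -0.4, 0.6]
finger_gap: 49.9
```

Run:
```python
from station import arm
from h import *
apply([-0.245,.27,-.05,0,0,0])
s=arm.state();print(getcmd()[0],s['tcp_pos'],s['time_s'],s['finger_gap'])
i=arm.camera_info('wrist');p,d=arm.camera('wrist');pickle.dump((p,d,i),open('pics/w1.pkl','wb'))
cv2.imwrite('pics/w1.png',cv2.resize(p[:,:,::-1],(800,600)))
```

```text
[ 430.06584769 -270.01876248  261.64779907] [ 428.41488525 -271.81166882  262.1682512 ] 1.1 49.94839018338318
```

View pics/w1.png

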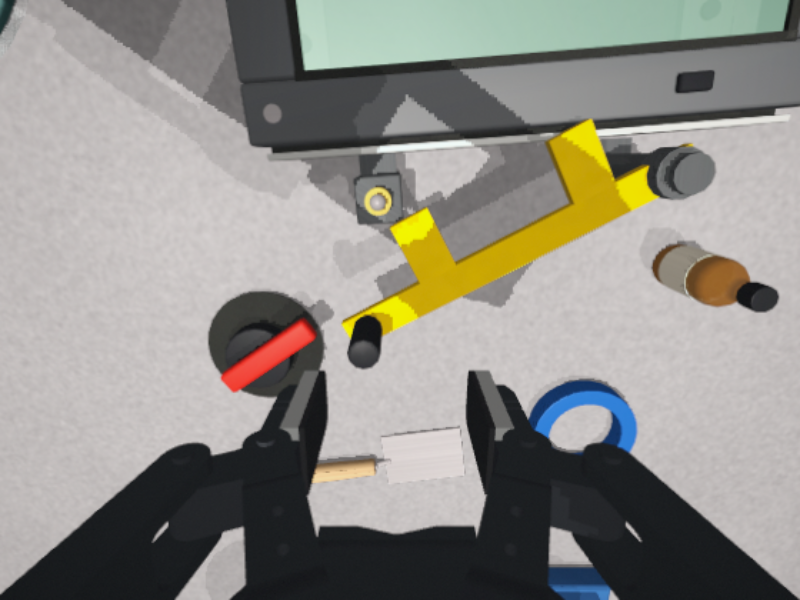

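The wrist view shows the knob top at (364,353) out of 800x600, the hinge cap top at (690,173) and the catch ball at (377,201). I'll compute positions from these.

Run:
```python
from h import *
p,d,i=load('w1');f=.7
for n,u,v,z in [('knob top',364,353,165),('knob base',369,323,115),('hinge top',690,173,137),('hingebase cyl',672,172,115),('ball',377,201,101),('screwKL',272,113,101),('barfar1',344,325,115),('barfar2',350,340,115),('bar near hinge lower',632,208,115),('bar upper mid',456,262,115),('bar lower mid',460,297,115),('bar lower l',395,328,115),('rail edge L',255,148,101),('rail edge R',790,113,101),('glass',305,70,101),('glassR',790,33,101)]:
    print(n,at(i,u*f,v*f,z),dep(i,d,u*f,v*f))
```

```text
knob top [ 408.1 -312.   165. ] [ 408.  -312.7  163.4]
knob base [ 408.5 -310.4  115. ] [ 409.8 -303.1  134. ]
hinge top [ 612.9 -202.3  137. ] [ 611.9 -202.2  138.5]
hingebase cyl [ 614.9 -202.4  115. ] [ 601.9 -201.6  136.5]
ball [ 415.5 -221.8  101. ] [ 415.6 -221.4  105.2]
screwKL [ 345.4 -163.5  101. ] [ 345.6 -163.6  101.9]
barfar1 [ 389.6 -312.   115. ] [ 389.6 -312.   114.9]
barfar2 [ 393.7 -324.3  115. ] [ 397.4 -310.3  147.6]
bar near hinge lower [ 592.1 -226.   115. ] [ 591.8 -225.9  115.6]
bar upper mid [ 472.2 -263.6  115. ] [ 473.3 -265.5  107.2]
bar lower mid [ 476.2 -290.1  115. ] [ 4.938e+02 -3.266e+02  3.000e-01]
bar lower l [ 428.1 -314.5  115. ] [ 428.1 -314.6  114.9]
rail edge L [ 331.6 -185.8  101. ] [ 300.8 -183.9   -1.4]
rail edge R [ 694.3 -165.5  101. ] [ 7.769e+02 -1.574e+02  4.000e-01]
glass [ 369.5 -137.5  101. ] [ 369.6 -137.6  101.3]
glassR [ 680.8 -118.6  101. ] [ 679.7 -118.9  102.5]
```

>>> move_arm(
  moves="-0.003 0.005 0.005 0 0 0.13 0.05; -0.006 0.01 0.012 0 0 0.26 0.05; -0.009 0.016 0.02 0 0 0.39 0.05; -0.012 0.022 0.028 0 0 0.52 0.05; -0.015 0.028 0.036 0 0 0.65 0.05; -0.018 0.034 0.044 0 0 0.78 0.05; -0.02 0.038 0.05 0 0 0.9 0.05; -0.022 0.042 0.055 0 0 1.0 0.05; -0.022 0.042 0.06 0 0 1.08 0.05; -0.022 0.042 0.06 0 0 1.08 0.05",
)

```text
time_s: 2.15
tcp_pos: [408.3, -311.2, 200.1]
ee_rot: [[0.471, -0.882, -0.001], [-0.882, -0.471, 0.001], [-0.002, 0.0, -1.0]]
wrist_force: [-0.2, 0.5, -0.4]
finger_gap: 50.0
```

Run:
```python
from station import arm
from h import *
apply([-0.022,.042,.06,0,0,1.08])
s=arm.state();print(getcmd(),s['tcp_pos'],s['ee_rot'].round(3),s['joint_positions'],s['wrist_force'])
i=arm.camera_info('wrist');p,d=arm.camera('wrist');pickle.dump((p,d,i),open('pics/w2.pkl','wb'))
cv2.imwrite('pics/w2.png',cv2.resize(p[:,:,::-1],(800,600)))
```

```text
(array([ 408.00622219, -312.0184734 ,  201.66949295]), array([[ 4.71359993e-01, -8.81940314e-01, -1.01924726e-03],
       [-8.81940763e-01, -4.71360254e-01,  1.80756334e-05],
       [-4.96374279e-04,  8.90395579e-04, -9.99999480e-01]])) [ 408.33178106 -311.16932951  200.13879886] [[ 0.471 -0.882 -0.001]
 [-0.882 -0.471  0.001]
 [-0.002  0.    -1.   ]] [-7.00997880e-01 -2.36704568e-01  1.79677716e+00  2.28686664e-04
  1.58343387e+00  3.79669079e-01] [-0.21881507  0.5424681  -0.41979509]
```

View pics/w2.png

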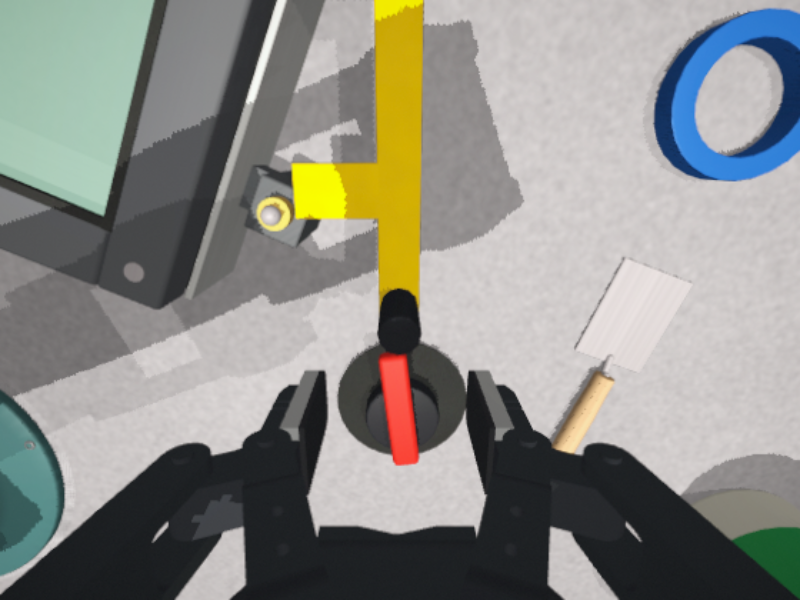

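Run:
```python
from h import *
p,d,i=load('w2')
print(at(i,399*.7,333*.7,165),at(i,399*.7,302*.7,115), at(i,378*.7,280*.7,115),at(i,420*.7,280*.7,115),at(i,376*.7,20*.7,115),at(i,424*.7,20*.7,115),at(i,273*.7,213*.7,104))
```

```text
[ 408.8 -312.7  165. ] [ 408.4 -313.2  115. ] [ 414.5 -296.   115. ] [ 426.1 -317.6  115. ] [ 530.7 -235.   115. ] [ 541.7 -255.6  115. ] [ 418.7 -224.8  104. ]
```

>>> move_arm(
  moves="0 0 0.008 0 0 0 0.05; 0 0 0.02 0 0 0 0.05; 0 0 0.034 0 0 0 0.05; 0 0 0.046 0 0 0 0.05; 0 0 0.055 0 0 0 0.05; 0 0 0.057 0 0 0 0.04; 0 0 0.057 0 0 0 0.02; 0 0 0.057 0 0 0 0.015; 0 0 0.057 0 0 0 0.015; 0 0 0.057 0 0 0 0.015",
)

```text
time_s: 3.2
tcp_pos: [408.3, -312.3, 145.3]
ee_rot: [[0.471, -0.882, 0.001], [-0.882, -0.471, -0.001], [0.001, -0.0, -1.0]]
wrist_force: [-0.3, -0.6, 5.0]
finger_gap: 15.5
```

Run:
```python
from station import arm
from h import *
apply([0,0,.057,0,0,0])
s=arm.state();print(getcmd()[0],s['tcp_pos'],s['finger_gap'],s['wrist_force'])
# arc
p0,R0=getcmd()
H=np.array([615.2,-202.4]);r0=p0[:2]-H;print(np.hypot(*r0),np.arctan2(-r0[1],-r0[0]))
for a in list(np.arange(0.03,0.46,0.02)):
    c,sn=np.cos(-a),np.sin(-a);q=H+np.array([[c,-sn],[sn,c]])@r0
    print(round(a,3),rel(np.r_[q,p0[2]],R.from_rotvec([0,0,-a]).as_matrix()@R0))
```

```text
[ 407.9481251  -312.01744309  144.66952256] [ 408.28255011 -312.28389512  145.25269145] 15.523168574883222 [-0.32924881 -0.56134091  4.98850646]
234.45537630594148 0.4865066808606578
0.03 [-0.007  -0.0001  0.      0.     -0.      0.03  ]
0.05 [-0.0117 -0.0003  0.      0.     -0.      0.05  ]
0.07 [-0.0164 -0.0006  0.      0.     -0.0001  0.07  ]
0.09 [-0.0211 -0.001   0.      0.     -0.0001  0.09  ]
0.11 [-2.57e-02 -1.50e-03  0.00e+00  1.00e-04 -1.00e-04  1.10e-01]
0.13 [-3.04e-02 -2.10e-03  0.00e+00  1.00e-04 -1.00e-04  1.30e-01]
0.15 [-3.5e-02 -2.8e-03  0.0e+00  1.0e-04 -1.0e-04  1.5e-01]
0.17 [-3.97e-02 -3.60e-03  0.00e+00  1.00e-04 -2.00e-04  1.70e-01]
0.19 [-4.43e-02 -4.40e-03  0.00e+00  1.00e-04 -2.00e-04  1.90e-01]
0.21 [-4.89e-02 -5.40e-03  0.00e+00  1.00e-04 -2.00e-04  2.10e-01]
0.23 [-5.34e-02 -6.40e-03  0.00e+00  1.00e-04 -2.00e-04  2.30e-01]
0.25 [-5.8e-02 -7.5e-03  0.0e+00  1.0e-04 -2.0e-04  2.5e-01]
0.27 [-6.25e-02 -8.80e-03  0.00e+00  1.00e-04 -2.00e-04  2.70e-01]
0.29 [-6.70e-02 -1.01e-02  0.00e+00  1.00e-04 -3.00e-04  2.90e-01]
0.31 [-7.15e-02 -1.15e-02  0.00e+00  2.00e-04 -3.00e-04  3.10e-01]
0.33 [-7.59e-02 -1.30e-02  0.00e+00  2.00e-04 -3.00e-04  3.30e-01]
0.35 [-8.03e-02 -1.46e-02  0.00e+00  2.00e-04 -3.00e-04  3.50e-01]
0.37 [-8.47e-02 -1.62e-02  0.00e+00  2.00e-04 -3.00e-04  3.70e-01]
0.39 [-8.91e-02 -1.80e-02  0.00e+00  2.00e-04 -3.00e-04  3.90e-01]
0.41 [-9.34e-02 -1.98e-02  0.00e+00  2.00e-04 -4.00e-04  4.10e-01]
0.43 [-9.76e-02 -2.18e-02  0.00e+00  2.00e-04 -4.00e-04  4.30e-01]
0.45 [-1.019e-01 -2.380e-02  0.000e+00  2.000e-04 -4.000e-04  4.500e-01]
```

The gap of 15.5 mm is smaller than the 22 mm knob, so I need to look.

Run:
```python
from station import arm
from h import *
for n in ('side','wrist'):
    i=arm.camera_info(n);p,d=arm.camera(n);pickle.dump((p,d,i),open(f'pics/{n}3.pkl','wb'))
    if n=='side': crop(p,200,130,380,330,4,'pics/s3.png')
    else: cv2.imwrite('pics/w3.png',p[:,:,::-1])
print(arm.state()['finger_gap'],arm.state()['wrist_force'])
```

```text
14.952180376612423 [0.27647921 0.46565323 5.50219351]
```

View pics/s3.png

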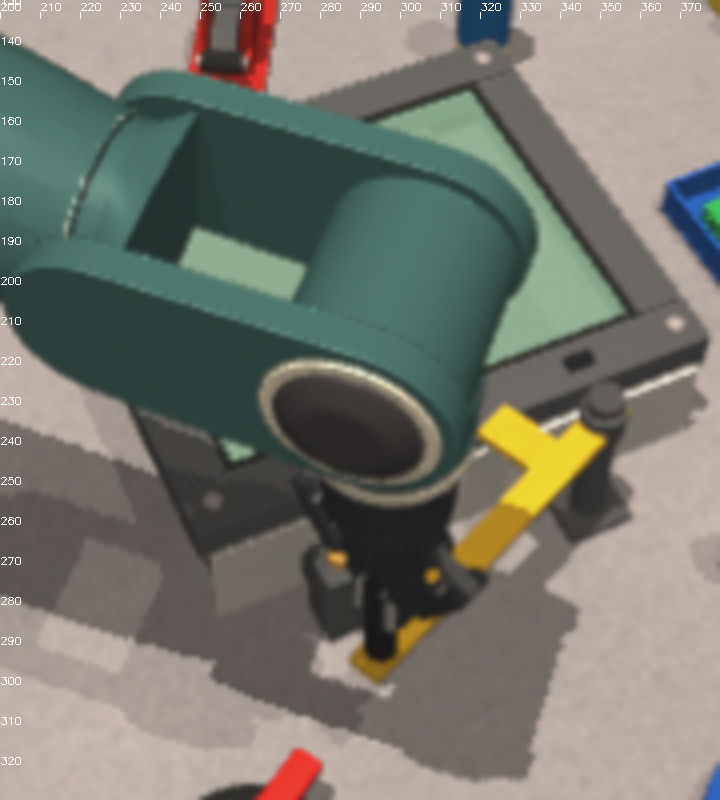

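View pics/w3.png

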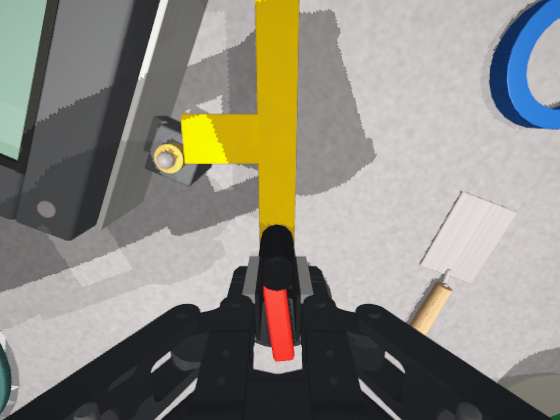

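Run:
```python
from station import arm
from h import *
p,d,i=load('wrist3')
crop(p,220,210,335,370,5,'pics/w3c.png')
s=arm.state();Rm=s['ee_rot'];t=s['tcp_pos']
for v in (235,250,262,275,285):
  print(v,[ (u,*(Rm.T@(dep(i,d,u,v)-t)).round(0)) for u in (245,252,258,264,270,277,284,290,296,304)])
```

```text
235 [(245, np.float64(-35.0), np.float64(47.0), np.float64(145.0)), (252, np.float64(-27.0), np.float64(47.0), np.float64(145.0)), (258, np.float64(-21.0), np.float64(47.0), np.float64(145.0)), (264, np.float64(-8.0), np.float64(-6.0), np.float64(18.0)), (270, np.float64(-4.0), np.float64(-8.0), np.float64(11.0)), (277, np.float64(0.0), np.float64(-10.0), np.float64(8.0)), (284, np.float64(4.0), np.float64(-8.0), np.float64(11.0)), (290, np.float64(8.0), np.float64(-5.0), np.float64(18.0)), (296, np.float64(21.0), np.float64(48.0), np.float64(146.0)), (304, np.float64(29.0), np.float64(47.0), np.float64(145.0))]
250 [(245, np.float64(-35.0), np.float64(65.0), np.float64(145.0)), (252, np.float64(-27.0), np.float64(65.0), np.float64(145.0)), (258, np.float64(-21.0), np.float64(65.0), np.float64(146.0)), (264, np.float64(-7.0), np.float64(-6.0), np.float64(-6.0)), (270, np.float64(-4.0), np.float64(-9.0), np.float64(-11.0)), (277, np.float64(0.0), np.float64(-10.0), np.float64(-13.0)), (284, np.float64(4.0), np.float64(-9.0), np.float64(-11.0)), (290, np.float64(7.0), np.float64(-6.0),
[... 1315 characters left out ...]
oat64(-43.0)), (304, np.float64(12.0), np.float64(-11.0), np.float64(-42.0))]
285 [(245, np.float64(-13.0), np.float64(-11.0), np.float64(-50.0)), (252, np.float64(-10.0), np.float64(-12.0), np.float64(-51.0)), (258, np.float64(-8.0), np.float64(-11.0), np.float64(-50.0)), (264, np.float64(-7.0), np.float64(8.0), np.float64(-19.0)), (270, np.float64(-4.0), np.float64(8.0), np.float64(-20.0)), (277, np.float64(0.0), np.float64(8.0), np.float64(-19.0)), (284, np.float64(4.0), np.float64(8.0), np.float64(-19.0)), (290, np.float64(7.0), np.float64(8.0), np.float64(-19.0)), (296, np.float64(8.0), np.float64(-12.0), np.float64(-51.0)), (304, np.float64(11.0), np.float64(-11.0), np.float64(-50.0))]
```

View pics/w3c.png

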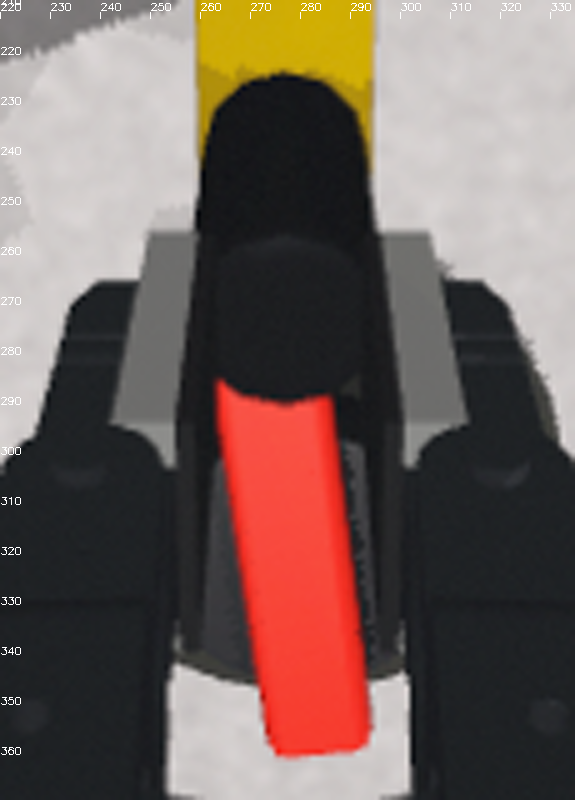

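The knob is between the pads and centred at tool (0,1), so the grip is good. Now swinging along the arc.

>>> move_arm(
  moves="-0.003 0 0 0 0 0.013 0.015; -0.0094 -0.0002 0 0 0 0.04 0.015; -0.0187 -0.0008 0 0 0 0.08 0.015; -0.0281 -0.0018 0 0 0 0.12 0.015; -0.0374 -0.0032 0 0 0 0.16 0.015; -0.0466 -0.0049 0 0 0 0.20 0.015; -0.0557 -0.0069 0 0 0 0.24 0.015; -0.0647 -0.0094 0 0 0 0.28 0.015; -0.0715 -0.0115 0 0 0 0.31 0.015; -0.0737 -0.0122 0 0 0 0.32 0.015",
)

```text
time_s: 4.3
tcp_pos: [384.0, -241.0, 145.2]
ee_rot: [[0.169, -0.986, 0.001], [-0.986, -0.169, -0.001], [0.001, -0.0, -1.0]]
wrist_force: [-3.5, -0.5, 6.6]
finger_gap: 15.5
```

Run:
```python
from station import arm
from h import *
apply([-.0737,-.0122,0,0,0,.32])
s=arm.state();print(getcmd()[0],s['tcp_pos'],s['finger_gap'],s['wrist_force'])
i=arm.camera_info('wrist');p,d=arm.camera('wrist');pickle.dump((p,d,i),open('pics/w4.pkl','wb'))
cv2.imwrite('pics/w4.png',cv2.resize(p[:,:,::-1],(800,600)))
p0,R0=getcmd()
H=np.array([615.2,-202.4]);r0=p0[:2]-H
for a in list(np.arange(0.01,0.14,0.01)):
    c,sn=np.cos(-a),np.sin(-a);q=H+np.array([[c,-sn],[sn,c]])@r0
    print(round(a,3),rel(np.r_[q,p0[2]],R.from_rotvec([0,0,-a]).as_matrix()@R0).round(4).tolist())
```

```text
[ 383.96856542 -241.26781372  144.69524252] [ 384.0003034  -241.02719399  145.23127244] 15.468118421943782 [-3.50741641 -0.48936181  6.56133325]
0.01 [-0.0023, -0.0, 0.0, 0.0, -0.0, 0.01]
0.02 [-0.0047, -0.0001, 0.0, 0.0, -0.0, 0.02]
0.03 [-0.007, -0.0001, 0.0, 0.0, -0.0, 0.03]
0.04 [-0.0094, -0.0002, 0.0, 0.0, -0.0, 0.04]
0.05 [-0.0117, -0.0003, 0.0, 0.0, -0.0001, 0.05]
0.06 [-0.0141, -0.0005, 0.0, 0.0, -0.0001, 0.06]
0.07 [-0.0164, -0.0006, 0.0, 0.0, -0.0001, 0.07]
0.08 [-0.0187, -0.0008, 0.0, 0.0, -0.0001, 0.08]
0.09 [-0.0211, -0.001, 0.0, 0.0, -0.0001, 0.09]
0.1 [-0.0234, -0.0013, 0.0, 0.0, -0.0001, 0.1]
0.11 [-0.0257, -0.0015, 0.0, 0.0, -0.0001, 0.11]
0.12 [-0.0281, -0.0018, 0.0, 0.0, -0.0001, 0.12]
0.13 [-0.0304, -0.0021, 0.0, 0.0, -0.0001, 0.13]
```

View pics/w4.png

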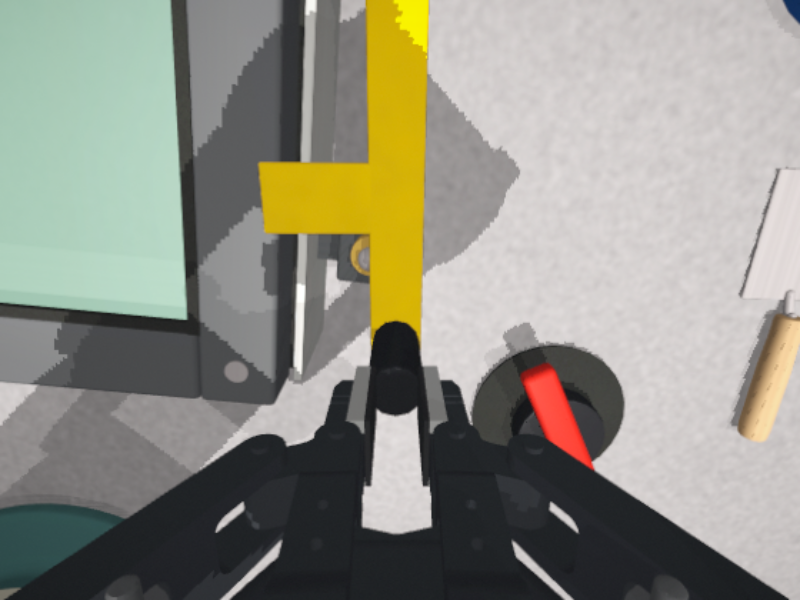

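The bar is following, with about 0.11 rad to go. I'll ease over the ball.

>>> move_arm(
  moves="-0.0035 0 0 0 0 0.015 0.015; -0.007 -0.0001 0 0 0 0.03 0.015; -0.0105 -0.0002 0 0 0 0.045 0.015; -0.0141 -0.0005 0 0 0 0.06 0.015; -0.0164 -0.0006 0 0 0 0.07 0.015; -0.0187 -0.0008 0 0 0 0.08 0.015; -0.0211 -0.001 0 0 0 0.09 0.015; -0.0222 -0.0011 0 0 0 0.095 0.015; -0.0234 -0.0013 0 0 0 0.1 0.015; -0.0234 -0.0013 0 0 0 0.1 0.015",
)

```text
time_s: 5.35
tcp_pos: [381.7, -218.4, 145.3]
ee_rot: [[0.071, -0.998, 0.001], [-0.998, -0.071, -0.002], [0.002, -0.001, -1.0]]
wrist_force: [0.3, -2.6, 6.3]
finger_gap: 15.3
```

Run:
```python
from station import arm
from h import *
apply([-.0234,-.0013,0,0,0,.1])
s=arm.state();print(getcmd()[0],s['tcp_pos'],s['finger_gap'],s['wrist_force'])
i=arm.camera_info('wrist');p,d=arm.camera('wrist');pickle.dump((p,d,i),open('pics/w5.pkl','wb'))
cv2.imwrite('pics/w5.png',cv2.resize(p[:,:,::-1],(800,600)))
```

```text
[ 381.27157896 -217.98743026  144.69841223] [ 381.65891356 -218.41879803  145.29201578] 15.309262712388772 [ 0.29844196 -2.62699767  6.31431043]
```

View pics/w5.png

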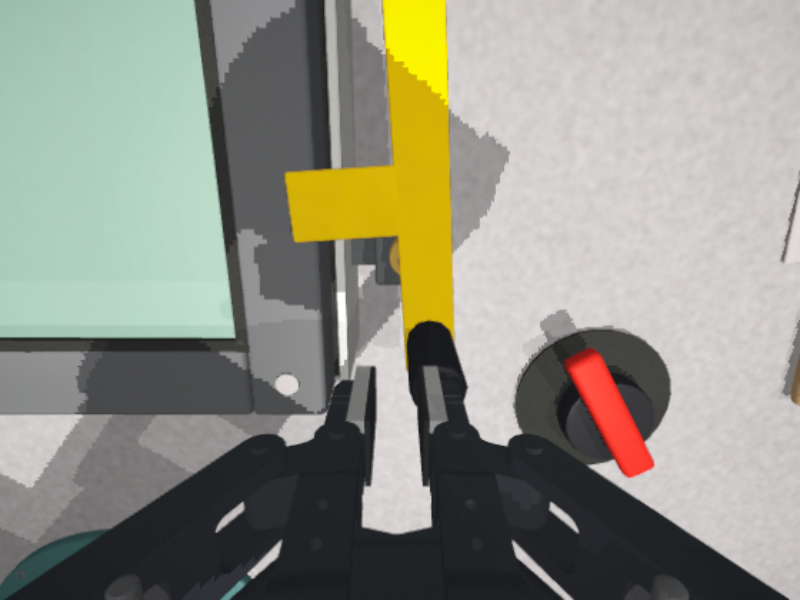

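The knob has slipped outside the fingers. The depth also suggests the fingertips sit higher than I assumed, so I'll check that.

Run:
```python
from station import arm
from h import *
print(arm.tips_ahead)
for n in ('w1','w2','wrist3','w5'):
    p,d,i=load(n)
    T=i['world_from_camera']
    # camera->tool using known mount
    Rc=np.array([[1,-.001,.001],[0,.95,.312],[-.001,-.312,.95]]);tc=np.array([.3,-80,-162.4])
    for u in (225,235,245,252,304,315,325,335):
        col=[]
        for v in range(230,420,1):
            K=i['camera_matrix'];o,r=ray(i,u,v);rc=T[:3,:3].T@r
            q=Rc@(rc*d[v,u])+tc
            if d[v,u]>0 and abs(q[1])<25 and q[2]<19.5: col.append((v,*q.round(0)))
        if col: print(n,u,[float(c) for c in max(col,key=lambda c:c[3])])
p,d,i=load('side3');print(proj(i,[408.3,-312.3,145.3]),proj(i,[408.3,-312.3,126]),proj(i,[408.3,-312.3,165]))
```

```text
19.0
w1 225 [260.0, -25.0, -11.0, -28.0]
w1 235 [368.0, -12.0, -9.0, -92.0]
w1 245 [368.0, -9.0, -10.0, -93.0]
w1 252 [368.0, -7.0, -10.0, -93.0]
w1 304 [368.0, 8.0, -9.0, -92.0]
w1 315 [368.0, 11.0, -10.0, -93.0]
w1 325 [368.0, 14.0, -10.0, -93.0]
w1 335 [260.0, 28.0, -11.0, -27.0]
w2 225 [260.0, -25.0, -11.0, -27.0]
w2 235 [368.0, -12.0, -9.0, -92.0]
w2 245 [368.0, -9.0, -10.0, -92.0]
w2 252 [368.0, -7.0, -9.0, -92.0]
w2 304 [368.0, 8.0, -10.0, -93.0]
w2 315 [368.0, 11.0, -10.0, -93.0]
w2 325 [368.0, 14.0, -9.0, -92.0]
w2 335 [260.0, 28.0, -11.0, -28.0]
wrist3 225 [298.0, -20.0, -12.0, -61.0]
wrist3 235 [270.0, -20.0, -7.0, -31.0]
wrist3 245 [266.0, -16.0, -7.0, -26.0]
wrist3 252 [257.0, -12.0, -11.0, -25.0]
wrist3 304 [257.0, 14.0, -11.0, -25.0]
wrist3 315 [266.0, 19.0, -7.0, -27.0]
wrist3 325 [284.0, 22.0, -7.0, -43.0]
wrist3 335 [303.0, 22.0, -12.0, -65.0]
w5 225 [298.0, -20.0, -11.0, -60.0]
w5 235 [270.0, -20.0, -7.0, -30.0]
w5 245 [266.0, -16.0, -7.0, -26.0]
w5 252 [257.0, -12.0, -11.0, -25.0]
w5 304 [230.0, 17.0, -9.0, 17.0]
w5 315 [235.0, 24.0, -5.0, 18.0]
w5 325 [264.0, 26.0, -2.0, -15.0]
w5 335 [303.0, 22.0, -12.0, -64.0]
(np.float64(295.2), np.float64(285.2)) (np.float64(295.0), np.float64(288.9)) (np.float64(295.3), np.float64(281.3))
```

Run:
```python
from station import arm
from h import *
p,d,i=load('scene0')
for u,v in [(250,246),(247,243),(243,238),(252,240),(243,230),(262,220),(250,200),(240,195)]: print('scene',u,v,dep(i,d,u,v))
print('tcp proj',proj(i,[674.8,0,210.7]))
p,d,i=load('side0')
for u,v in [(330,148),(328,144),(331,147),(365,130),(360,128)]: print('side',u,v,dep(i,d,u,v))
print('tcp proj',proj(i,[674.8,0,210.7]))
crop(p,300,80,390,170,6,'pics/s0g.png')
```

```text
scene 250 246 [723.6  11.5 258.8]
scene 247 243 [726.7   5.2 272.9]
scene 243 238 [747.5   8.9 325.9]
scene 252 240 [613.3 -52.8  97.4]
scene 243 230 [738.6   5.4 347. ]
scene 262 220 [633.9  -1.3 256.9]
scene 250 200 [712.7  16.6 444. ]
scene 240 195 [719.   -5.9 457.1]
tcp proj (np.float64(255.9), np.float64(240.8))
side 330 148 [626.  -15.9 264.6]
side 328 144 [622.   -9.6 275.4]
side 331 147 [632.  -10.1 260.9]
side 365 130 [734.3  -7.1 288.3]
side 360 128 [709.3 -19.  313.8]
tcp proj (np.float64(341.8), np.float64(153.5))
```

View pics/s0g.png

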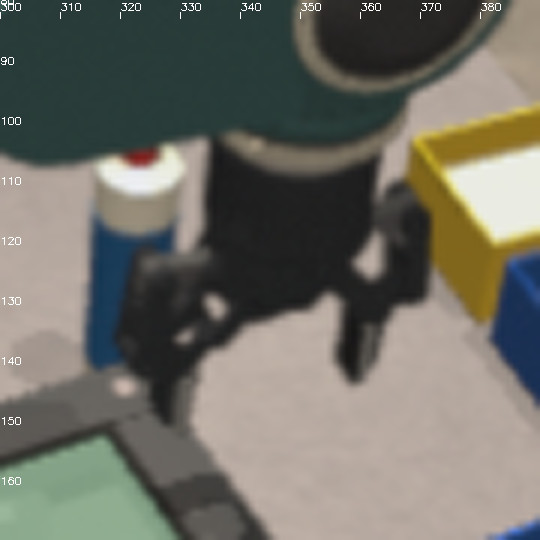

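The cameras agree: the real fingertips sit about 44 mm behind where the reported TCP implies (tips at tool z ≈ -25 when nearly shut, -28 at 50 mm open). I'll correct for that, starting by lifting and looking at the knob again.

>>> move_arm(
  moves="0 0 -0.006 0 0 0 0.015; 0 0 -0.014 0 0 0 0.02; 0.003 0 -0.022 0 0 0 0.03; 0.009 0 -0.03 0 0 0 0.04; 0.015 0 -0.03 0 0 0 0.05; 0.02 0 -0.03 0 0 0 0.05; 0.02 0 -0.03 0 0 0 0.05; 0.02 0 -0.03 0 0 0 0.05; 0.02 0 -0.03 0 0 0 0.05; 0.02 0 -0.03 0 0 0 0.05",
)

```text
time_s: 6.4
tcp_pos: [382.7, -237.7, 174.3]
ee_rot: [[0.071, -0.997, -0.0], [-0.997, -0.071, 0.0], [-0.0, 0.0, -1.0]]
wrist_force: [-1.2, 0.0, 0.0]
finger_gap: 50.4
```

```bash
cat >> h.py <<'E'
def snap(n,f,sc=True):
    from station import arm
    s=arm.state();i=arm.camera_info(n);p,d=arm.camera(n);pickle.dump((p,d,i),open(f'pics/{f}.pkl','wb'))
    if sc: cv2.imwrite(f'pics/{f}.png',cv2.resize(p[:,:,::-1],(800,600)))
    print(round(s['time_s'],2),'cmd',getcmd()[0].round(1),'tcp',s['tcp_pos'].round(1),'gap',round(s['finger_gap'],1),'F',s['wrist_force'].round(1));return p,d,i
E
python3 - <<'E'
from h import *
apply([.02,0,-.03,0,0,0]);snap('wrist','w6')
E
```

```text
6.4 cmd [ 382.7 -237.9  174.7] tcp [ 382.7 -237.7  174.3] gap 50.4 F [-1.2  0.   0. ]
```

View pics/w6.png

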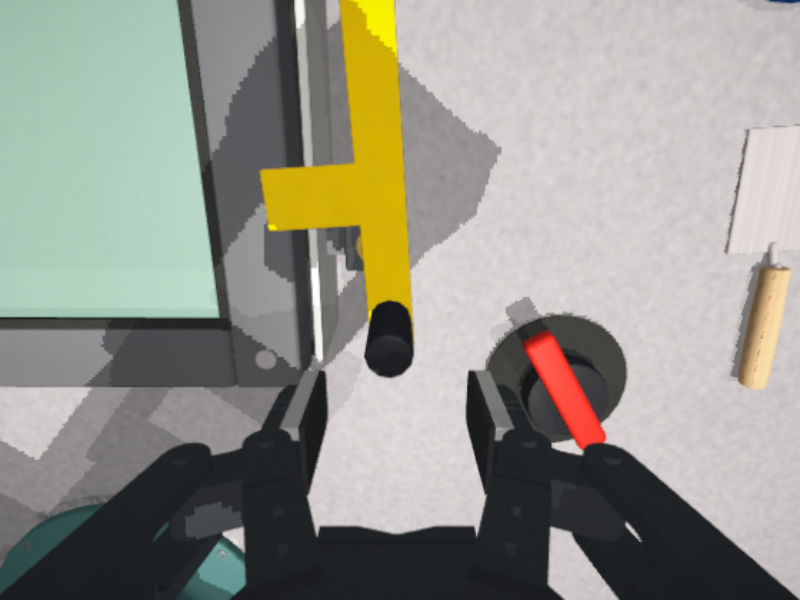

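Run:
```python
from h import *
p,d,i=load('w6');f=.7
K=at(i,389*f,355*f,165);print(K,at(i,395*f,20*f,115),at(i,366*f,285*f,115),at(i,411*f,285*f,115))
H=np.array([615.2,-202.4]);r=K[:2]-H;print(np.hypot(*r),np.arctan2(-r[1],-r[0]))
for a in [(265,358),(219,315),(187,30),(205,200),(235,383),(208,100)]: print(at(i,a[0]*f,a[1]*f,101))
```

```text
[ 382.7 -234.7  165. ] [ 519.7 -227.6  115. ] [ 398.7 -220.8  115. ] [ 400.3 -244.4  115. ]
234.73291205112253 0.13804118746222852
[ 345.8 -163.1  101. ]
[ 371.  -137.6  101. ]
[ 512.1 -130.9  101. ]
[ 434.8 -133.9  101. ]
[ 328.1 -144.8  101. ]
[ 482.9 -138.6  101. ]
```

>>> move_arm(
  moves="-0.003 0 0.006 0 0 0 0.05; -0.003 0 0.016 0 0 0 0.05; -0.003 0 0.03 0 0 0 0.05; -0.003 0 0.045 0 0 0 0.05; -0.003 0 0.06 0 0 0 0.05; -0.003 0 0.07 0 0 0 0.05; -0.003 0 0.075 0 0 0 0.05; -0.003 0 0.075 0 0 0 0.03; -0.003 0 0.075 0 0 0 0.015; -0.003 0 0.075 0 0 0 0.015",
)

```text
time_s: 7.45
tcp_pos: [382.7, -235.1, 100.0]
ee_rot: [[0.071, -0.997, 0.001], [-0.997, -0.071, -0.001], [0.001, -0.001, -1.0]]
wrist_force: [-1.1, 0.5, -0.1]
finger_gap: 20.9
```

Run:
```python
from h import *
apply([-.003,0,.075,0,0,0]);snap('wrist','w7')
p0,R0=getcmd()
H=np.array([615.2,-202.4]);r0=p0[:2]-H;print(np.arctan2(-r0[1],-r0[0]))
for a in list(np.arange(0.01,0.12,0.01)):
    c,sn=np.cos(-a),np.sin(-a);q=H+np.array([[c,-sn],[sn,c]])@r0
    print(round(a,3),rel(np.r_[q,p0[2]],R.from_rotvec([0,0,-a]).as_matrix()@R0).round(4).tolist())
```

```text
7.45 cmd [ 382.4 -234.9   99.7] tcp [ 382.7 -235.1  100. ] gap 20.9 F [-1.1  0.5 -0.1]
0.1389106622430079
0.01 [-0.0023, 0.0001, 0.0, 0.0, -0.0, 0.01]
0.02 [-0.0047, 0.0003, 0.0, 0.0, -0.0, 0.02]
0.03 [-0.007, 0.0004, 0.0, 0.0, -0.0, 0.03]
0.04 [-0.0094, 0.0005, 0.0, 0.0, -0.0, 0.04]
0.05 [-0.0117, 0.0005, 0.0, 0.0, -0.0001, 0.05]
0.06 [-0.0141, 0.0005, 0.0, 0.0, -0.0001, 0.06]
0.07 [-0.0164, 0.0005, 0.0, 0.0, -0.0001, 0.07]
0.08 [-0.0188, 0.0005, 0.0, 0.0, -0.0001, 0.08]
0.09 [-0.0211, 0.0005, 0.0, 0.0, -0.0001, 0.09]
0.1 [-0.0235, 0.0004, 0.0, 0.0, -0.0001, 0.1]
0.11 [-0.0258, 0.0003, 0.0, 0.0, -0.0001, 0.11]
```

View pics/w7.png

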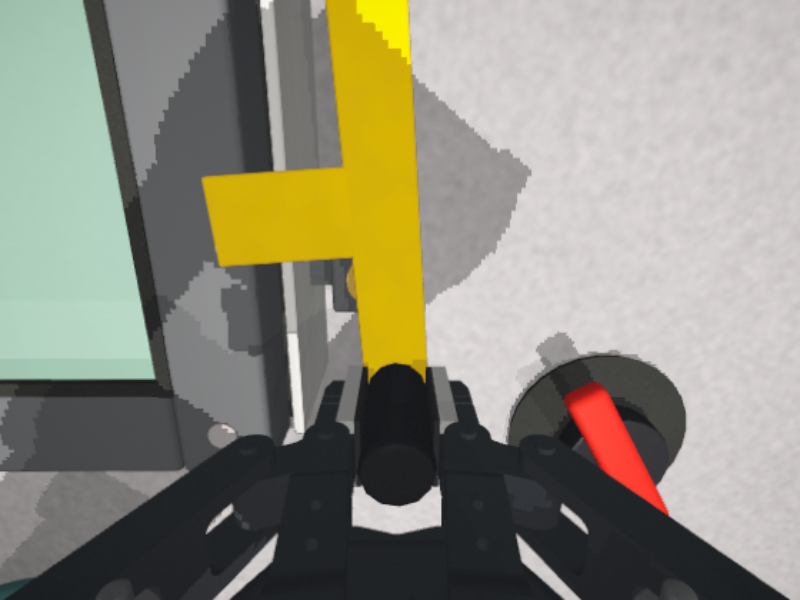

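The knob is now properly gripped, with a gap of 20.9 mm. Swinging the last 0.08 rad past the ball.

>>> move_arm(
  moves="-0.001 0 0 0 0 0.004 0.015; -0.0023 0.0001 0 0 0 0.01 0.015; -0.0047 0.0003 0 0 0 0.02 0.015; -0.007 0.0004 0 0 0 0.03 0.015; -0.0094 0.0005 0 0 0 0.04 0.015; -0.0117 0.0005 0 0 0 0.05 0.015; -0.0141 0.0005 0 0 0 0.06 0.015; -0.0164 0.0005 0 0 0 0.07 0.015; -0.0176 0.0005 0 0 0 0.075 0.015; -0.0176 0.0005 0 0 0 0.075 0.015",
)

```text
time_s: 8.5
tcp_pos: [381.0, -217.9, 100.0]
ee_rot: [[-0.005, -1.0, 0.001], [-1.0, 0.005, -0.002], [0.002, -0.001, -1.0]]
wrist_force: [-1.6, -6.7, 4.3]
finger_gap: 20.8
```

Run:
```python
from h import *
apply([-.0176,.0005,0,0,0,.075]);snap('wrist','w8')
```

```text
8.5 cmd [ 380.7 -217.4   99.7] tcp [ 381.  -217.9  100. ] gap 20.8 F [-1.6 -6.7  4.3]
```

View pics/w8.png

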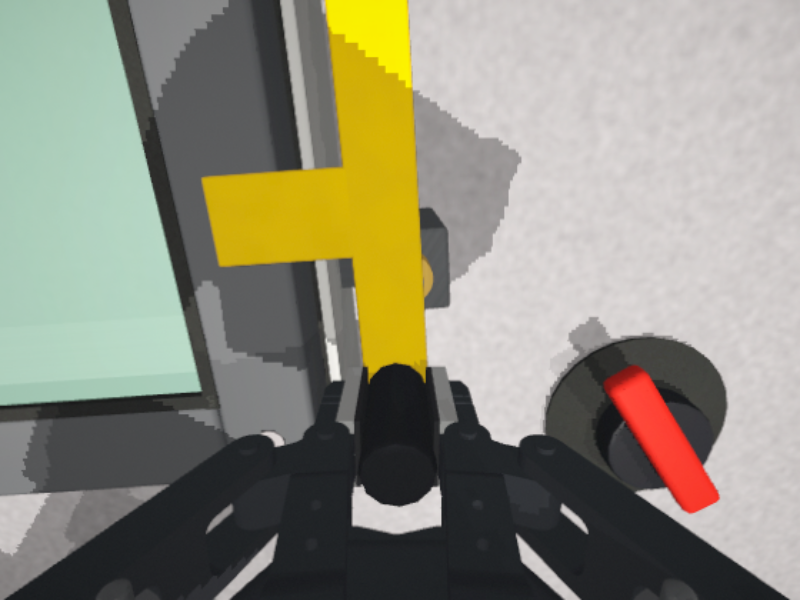

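>>> move_arm(
  moves="-0.001 0 0 0 0 0.004 0.015; -0.0015 0 0 0 0 0.006 0.015; -0.002 0 0 0 0 0.008 0.015; -0.0025 0 0 0 0 0.01 0.015; -0.003 0 0 0 0 0.012 0.015; -0.003 0 0 0 0 0.012 0.015; -0.003 0 0 0 0 0.012 0.015; -0.003 0 0 0 0 0.012 0.015; -0.003 0 0 0 0 0.012 0.015; -0.003 0 0 0 0 0.012 0.015",
)

```text
time_s: 9.55
tcp_pos: [381.0, -217.6, 100.1]
ee_rot: [[-0.017, -1.0, 0.001], [-1.0, 0.017, -0.008], [0.008, -0.001, -1.0]]
wrist_force: [1.1, -36.9, -3.9]
finger_gap: 20.6
```

Run:
```python
from h import *
apply([-.003,0,0,0,0,.012]);snap('wrist','w9')
```

```text
9.55 cmd [ 380.7 -214.4   99.7] tcp [ 381.  -217.6  100.1] gap 20.6 F [  1.1 -36.9  -3.9]
```

View pics/w9.png

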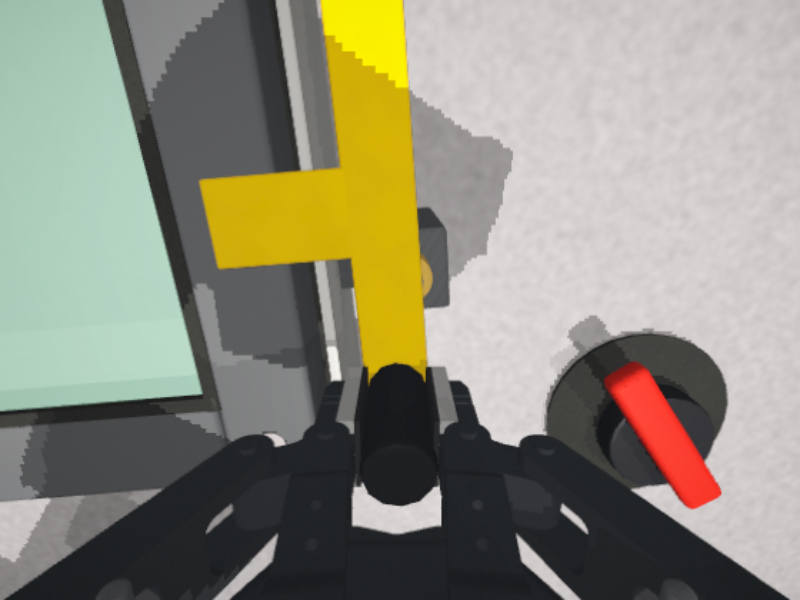

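It is against the hard stop: 37 N with no further motion. I'll relax, release and rise, then look.

>>> move_arm(
  moves="0.0015 0 0 0 0 0 0.015; 0.003 0 0 0 0 0 0.015; 0.003 0 0 0 0 0 0.03; 0.003 0 0 0 0 0 0.05; 0.003 0 0 0 0 0 0.05; 0.003 0 -0.01 0 0 0 0.05; 0.003 0 -0.03 0 0 0 0.05; 0.003 0 -0.06 0 0 0 0.05; 0.003 0 -0.09 0 0 0 0.05; 0.003 0 -0.1 0 0 0 0.05",
)

```text
time_s: 10.6
tcp_pos: [381.4, -217.7, 203.2]
ee_rot: [[-0.016, -1.0, 0.003], [-1.0, 0.016, -0.002], [0.002, -0.003, -1.0]]
wrist_force: [-0.3, 0.3, 0.3]
finger_gap: 49.7
```

Run:
```python
from h import *
apply([.003,0,-.1,0,0,0]);p,d,i=snap('wrist','w10');snap('scene','c10')
```

```text
10.6 cmd [ 380.8 -217.4  199.7] tcp [ 381.4 -217.7  203.2] gap 49.7 F [-0.3  0.3  0.3]
10.65 cmd [ 380.8 -217.4  199.7] tcp [ 381.5 -217.8  203.2] gap 49.9 F [-0.   0.5  2. ]
```

View pics/w10.png

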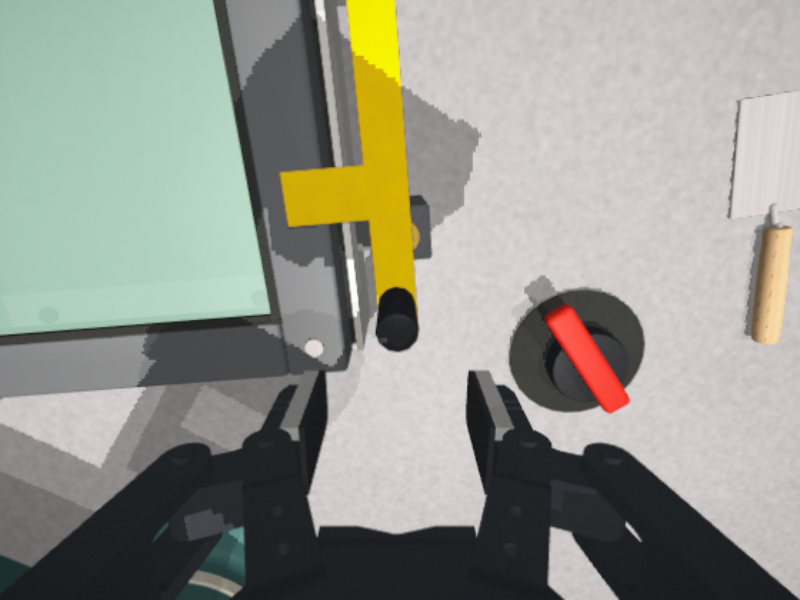

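View pics/c10.png

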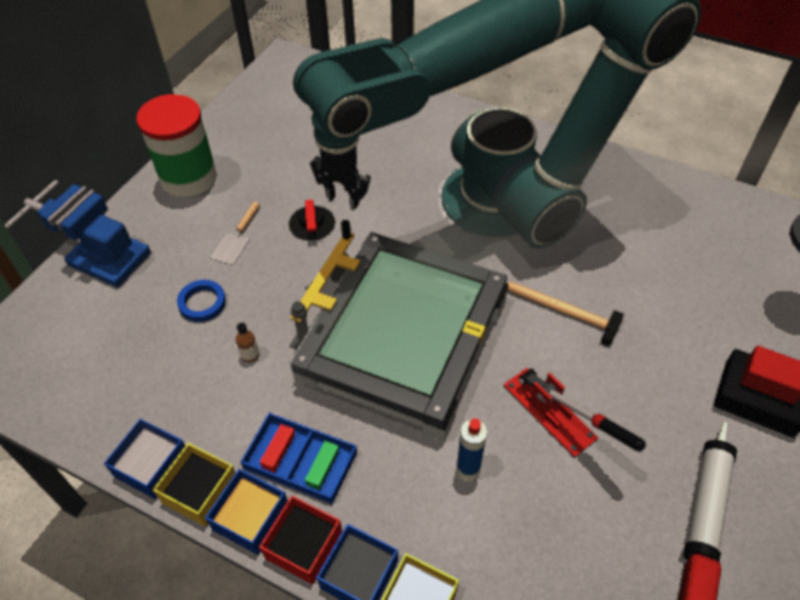

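The keeper is shut and its tabs are over the rail. With the scene view now clear, I'll refine the window, band and jack positions.

Run:
```python
from h import *
p,d,i=load('c10');crop(p,200,155,365,300,4,'pics/c10a.png')
p,d,i=load('w10');f=.7
K=at(i,397*f,330*f,165);H=np.array([615.2,-202.4]);r=K[:2]-H;print(K,np.hypot(*r),np.arctan2(-r[1],-r[0]))
print([at(i,a*f,b*f,101) for a,b in [(314,348),(270,313),(217,10)]])
```

```text
[ 381.7 -218.2  165. ] 234.03395052855052 0.06756296207200056
[array([ 344.7, -163.5,  101. ]), array([ 369.4, -137.3,  101. ]), array([ 535.9, -127.7,  101. ])]
```

View pics/c10a.png

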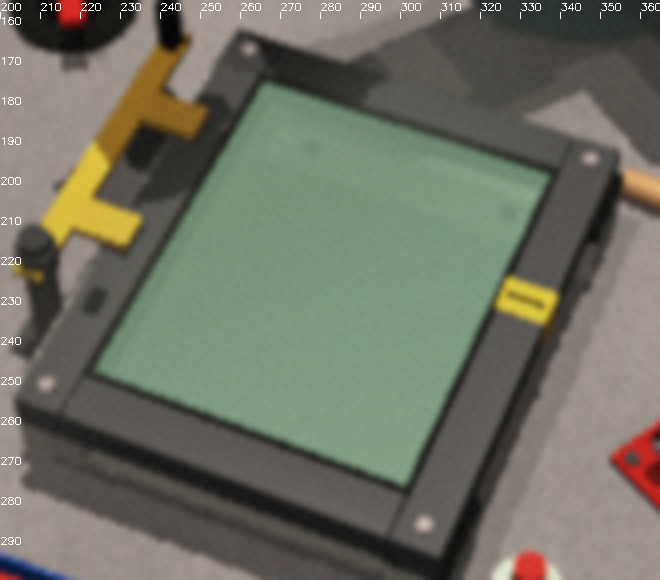

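Run:
```python
from h import *
p,d,i=load('c10')
S=np.array([at(i,u,v,101)[:2] for u,v in [(262,167.3),(347.3,194.3),(305.8,285.7),(211.3,250.7)]]);print(S)
c=S.mean(0);yaw=[np.arctan2(*(S[2]-S[1])[::-1]),np.arctan2(*(S[3]-S[0])[::-1]),-np.arctan2(*(S[1]-S[0])),-np.arctan2(*(S[2]-S[3]))]
print(c,yaw,[np.hypot(*(S[a]-S[b])) for a,b in((1,2),(0,3),(0,1),(3,2))])
y=np.mean(yaw);X=np.array([np.cos(y),np.sin(y)]);Y=np.array([-X[1],X[0]])
for u,v in [(337.7,232.5),(325.3,227.2),(331.5,229.7)]:
    q=at(i,u,v,101)[:2];print(q,(q-c)@X,(q-c)@Y)
print('mallet',at(i,429,230,20),at(i,357,200,15))
```

```text
[[ 344.9 -163.7]
 [ 323.   135. ]
 [ 682.3  159.5]
 [ 703.3 -140.4]]
[513.375  -2.4  ] [np.float64(0.06808275441671297), np.float64(0.06491980344405984), np.float64(0.07318675938284183), np.float64(0.06990922889680776)] [np.float64(360.13433604698116), np.float64(359.1565814516003), np.float64(299.50175291640613), np.float64(300.634346008569)]
[473.6 166.9] -28.00369178561823 171.6401289657407
[472.7 125.3] -31.770693976480064 130.2012620109838
[472.6 146. ] -30.44278017498247 150.85886702550067
mallet [276.7 408.6  20. ] [263.3 154.1  15. ]
```

>>> move_arm(
  moves="-0.01 -0.002 -0.01 0 0 -0.02 0.06; -0.03 -0.007 -0.02 0 0 -0.06 0.07; -0.06 -0.014 -0.03 0 0 -0.12 0.085; -0.095 -0.023 -0.04 0 0 -0.19 0.085; -0.13 -0.032 -0.05 0 0 -0.26 0.085; -0.165 -0.04 -0.05 0 0 -0.33 0.085; -0.2 -0.049 -0.05 0 0 -0.4 0.085; -0.235 -0.057 -0.05 0 0 -0.47 0.085; -0.265 -0.065 -0.05 0 0 -0.53 0.085; -0.28 -0.069 -0.05 0 0 -0.57 0.085",
)

```text
time_s: 11.7
tcp_pos: [453.9, 64.2, 248.5]
ee_rot: [[0.531, -0.848, -0.002], [-0.848, -0.531, 0.0], [-0.001, 0.001, -1.0]]
wrist_force: [-0.0, -0.9, 0.3]
finger_gap: 84.8
```

Run:
```python
from h import *
from station import arm
apply([-.28,-.069,-.05,0,0,-.57]);print(getcmd()[0],arm.state()['tcp_pos'],arm.state()['joint_positions'].round(2))
print(rel([531,300,250],Rtool([.901,-.434])))
```

```text
[454.31904819  61.42204311 249.62906382] [453.92293231  64.19982589 248.48191044] [ 0.08 -0.37  1.83  0.    1.69  1.1 ]
[-1.626e-01 -1.907e-01 -4.000e-04  7.000e-04  8.000e-04 -5.681e-01]
```

>>> move_arm(
  moves="-0.006 -0.007 0 0 0 -0.02 0.085; -0.02 -0.023 0 0 0 -0.07 0.085; -0.038 -0.045 0 0 0 -0.13 0.085; -0.06 -0.07 0 0 0 -0.21 0.085; -0.082 -0.096 0 0 0 -0.29 0.085; -0.104 -0.122 0 0 0 -0.37 0.085; -0.126 -0.148 0 0 0 -0.44 0.085; -0.146 -0.171 0 0 0 -0.51 0.085; -0.158 -0.186 0 0 0 -0.55 0.085; -0.163 -0.191 0 0.001 0.001 -0.568 0.085",
)

```text
time_s: 12.7
tcp_pos: [531.0, 301.7, 248.3]
ee_rot: [[0.902, -0.432, -0.0], [-0.432, -0.902, -0.001], [0.0, 0.001, -1.0]]
wrist_force: [0.0, -0.7, -0.6]
finger_gap: 85.1
```

Run:
```python
from h import *
apply([-.163,-.191,0,.001,.001,-.568]);snap('wrist','w11');print(getcmd()[1].round(3))
```

```text
12.7 cmd [531.  300.5 249.6] tcp [531.  301.7 248.3] gap 85.1 F [ 0.  -0.7 -0.6]
[[ 0.901 -0.434  0.   ]
 [-0.434 -0.901  0.   ]
 [ 0.    -0.    -1.   ]]
```

View pics/w11.png

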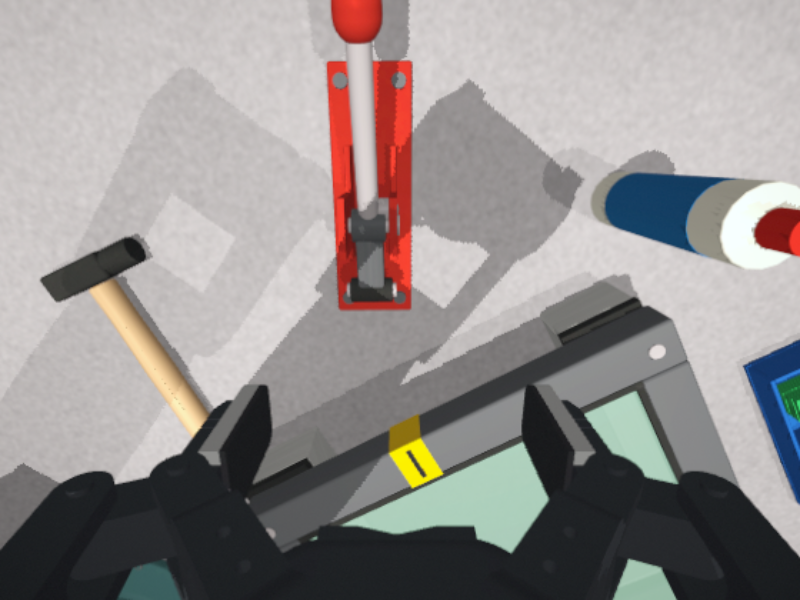

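Run:
```python
from h import *
p,d,i=load('w11');f=.7
B=np.array([at(i,u*f,v*f,10)[:2] for u,v in [(328,62),(411,61),(411,308),(340,309)]]);print(B)
fm=(B[2]+B[3])/2;rm=(B[0]+B[1])/2;ax=(fm-rm)/np.hypot(*(fm-rm));print('len',np.hypot(*(fm-rm)),'w',np.hypot(*(B[0]-B[1])),np.hypot(*(B[2]-B[3])),'ax',ax,'mid',fm-90*ax,rm+125*ax)
print([dep(i,d,u*f,v*f) for u,v in [(335,300),(405,300),(335,70),(405,100)]])
print('saddle',at(i,349*f,290*f,47),at(i,396*f,290*f,47),dep(i,d,372*f,290*f))
print('band',[at(i,u*f,v*f,z) for u,v,z in [(390,432,65),(418,416,65),(393,453,101),(422,437,101),(411,488,101),(443,472,101)]])
crop(p,215,30,305,225,4,'pics/w11c.png')
```

```text
[[548.  463.4]
 [609.  435. ]
 [519.5 243.1]
 [457.3 271.8]]
len 211.86333448711696 w 67.28714587497376 68.50204376513156 ax [-0.42527415 -0.90506458] mid [526.67467372 338.90581227] [525.34073095 336.06692741]
[array([454.4, 279.5,  -0.5]), array([517.7, 253. ,  10.2]), array([550.4, 455.9,   9.8]), array([592.4, 411.1,   9.7])]
saddle [482.4 293.2  47. ] [519.  275.7  47. ] [502.2 287.1  57. ]
band [array([457.6, 160.5,  65. ]), array([487.8, 164.7,  65. ]), array([462.3, 163.3, 101. ]), array([490.6, 167. , 101. ]), array([460.8, 124.5, 101. ]), array([492.2, 127.7, 101. ])]
```

View pics/w11c.png

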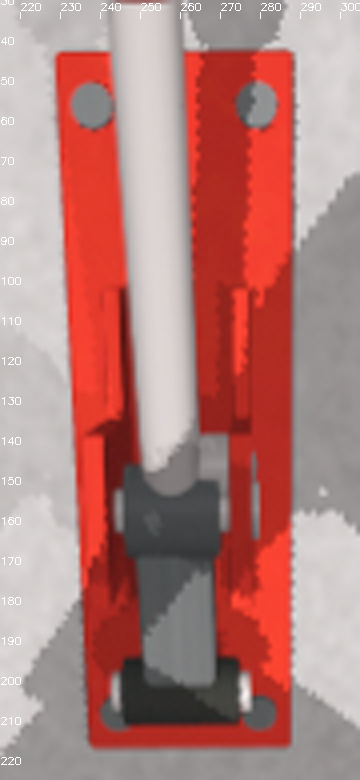

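Measured: jack mid (526.3,337.3) with axis (-.425,-.905), and base and saddle sizes that check out. The lift point is about (474.5,145.3). Going in for the cheeks.

Run:
```python
from h import *
Rt=Rtool([.905,-.425]);print(rel([526.3,337.3,120],Rt),rel([526.3,337.3,26],Rt))
```

```text
[-0.0203 -0.0311  0.1296 -0.0002 -0.0003 -0.0099] [-2.030e-02 -3.100e-02  2.236e-01 -2.000e-04 -3.000e-04 -9.900e-03]
```

>>> move_arm(
  moves="-0.004 -0.006 0.012 0 0 -0.01 0.085; -0.01 -0.016 0.04 0 0 -0.01 0.085; -0.016 -0.025 0.07 0 0 -0.01 0.085; -0.02 -0.031 0.1 0 0 -0.01 0.085; -0.02 -0.031 0.12 0 0 -0.01 0.085; -0.02 -0.031 0.13 0 0 -0.01 0.085; -0.02 -0.031 0.13 0 0 -0.01 0.085; -0.02 -0.031 0.13 0 0 -0.01 0.085; -0.02 -0.031 0.13 0 0 -0.01 0.085; -0.02 -0.031 0.13 0 0 -0.01 0.085",
)

```text
time_s: 13.75
tcp_pos: [527.0, 337.2, 120.5]
ee_rot: [[0.905, -0.425, 0.003], [-0.425, -0.905, 0.001], [0.002, -0.002, -1.0]]
wrist_force: [-0.3, 0.2, -0.2]
finger_gap: 85.1
```

Run:
```python
from h import *
apply([-.02,-.031,.13,0,0,-.01]);snap('wrist','w12');print(getcmd()[1].round(3))
```

```text
13.75 cmd [526.5 337.1 119.6] tcp [527.  337.2 120.5] gap 85.1 F [-0.3  0.2 -0.2]
[[ 0.905 -0.425  0.   ]
 [-0.425 -0.905  0.   ]
 [ 0.    -0.    -1.   ]]
```

View pics/w12.png

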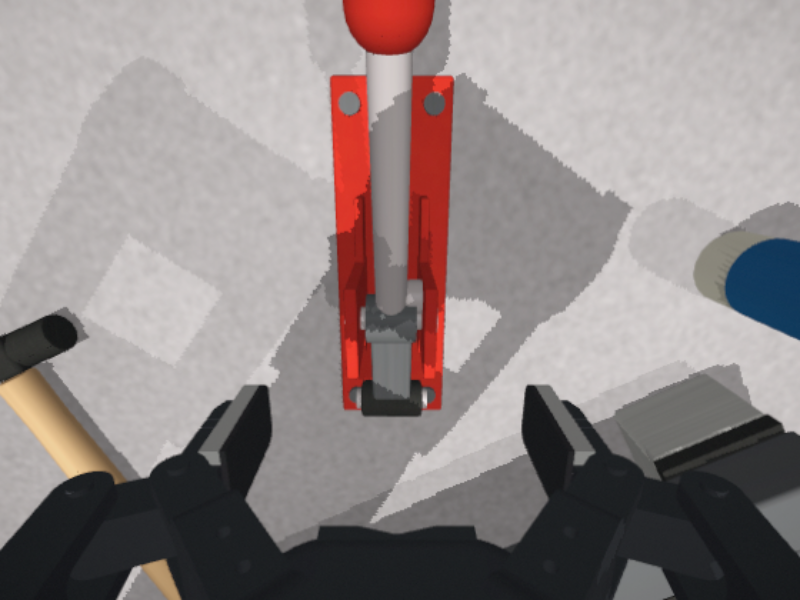

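>>> move_arm(
  moves="-0.001 0 0.006 0 0 0 0.085; -0.0025 0 0.02 0 0 0 0.085; -0.0025 0 0.036 0 0 0 0.085; -0.0025 0 0.052 0 0 0 0.085; -0.0025 0 0.068 0 0 0 0.085; -0.0025 0 0.082 0 0 0 0.085; -0.0025 0 0.091 0 0 0 0.085; -0.0025 0 0.094 0 0 0 0.085; -0.0025 0 0.094 0 0 0 0.085; -0.0025 0 0.094 0 0 0 0.085",
)

```text
time_s: 14.8
tcp_pos: [524.8, 338.4, 26.1]
ee_rot: [[0.905, -0.425, 0.002], [-0.425, -0.905, 0.001], [0.002, -0.001, -1.0]]
wrist_force: [-0.0, 0.7, 0.5]
finger_gap: 84.8
```

Run:
```python
from h import *
apply([-.0025,0,.094,0,0,0]);snap('wrist','w13')
```

```text
14.8 cmd [524.3 338.2  25.6] tcp [524.8 338.4  26.1] gap 84.8 F [-0.   0.7  0.5]
```

View pics/w13.png

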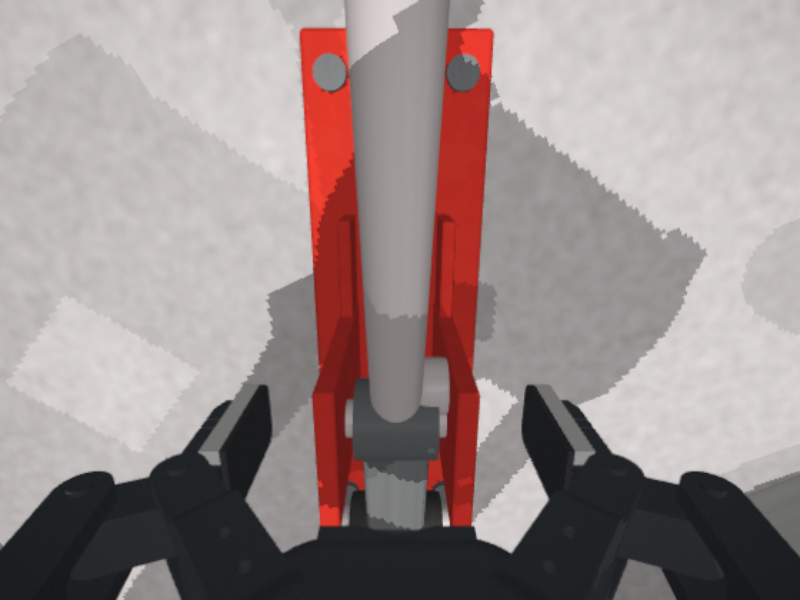

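It's centred (cheeks span 315 to 478). Closing.

>>> move_arm(
  moves="0 0 0 0 0 0 0.07; 0 0 0 0 0 0 0.06; 0 0 0 0 0 0 0.05; 0 0 0 0 0 0 0.04; 0 0 0 0 0 0 0.035; 0 0 0 0 0 0 0.035; 0 0 0 0 0 0 0.035; 0 0 -0.003 0 0 0 0.035; 0 0 -0.006 0 0 0 0.035; 0 0 -0.006 0 0 0 0.035",
)

```text
time_s: 15.85
tcp_pos: [524.3, 338.0, 31.1]
ee_rot: [[0.905, -0.425, 0.001], [-0.425, -0.905, -0.0], [0.001, 0.0, -1.0]]
wrist_force: [-0.6, 1.0, -8.4]
finger_gap: 43.6
```

Run:
```python
from h import *
apply([0,0,-.006,0,0,0]);snap('wrist','w14');snap('scene','c14',False)
p,d,i=load('c14');crop(p,330,190,470,340,5,'pics/c14.png')
```

```text
15.85 cmd [524.3 338.2  31.6] tcp [524.3 338.   31.1] gap 43.6 F [-0.6  1.  -8.4]
15.9 cmd [524.3 338.2  31.6] tcp [524.3 338.   31. ] gap 43.3 F [ 0.8 -0.1 -8.6]
```

View pics/w14.png

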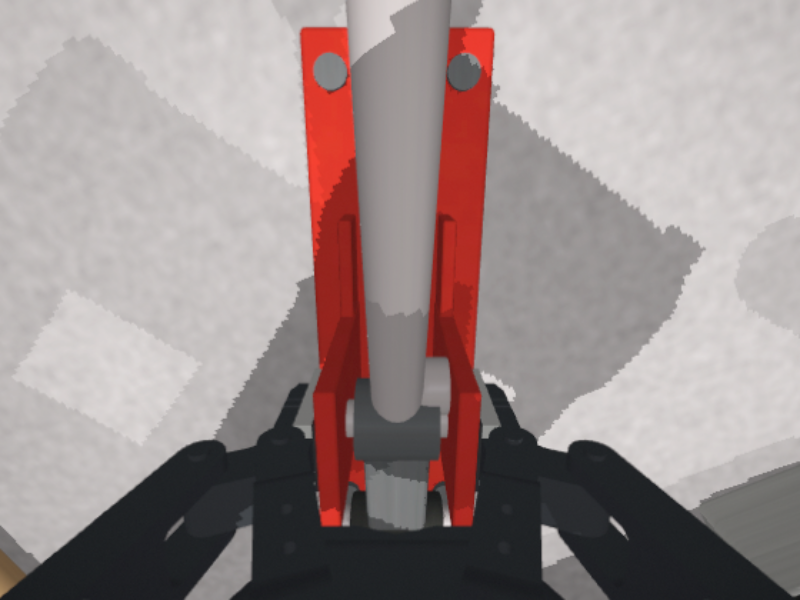

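View pics/c14.png

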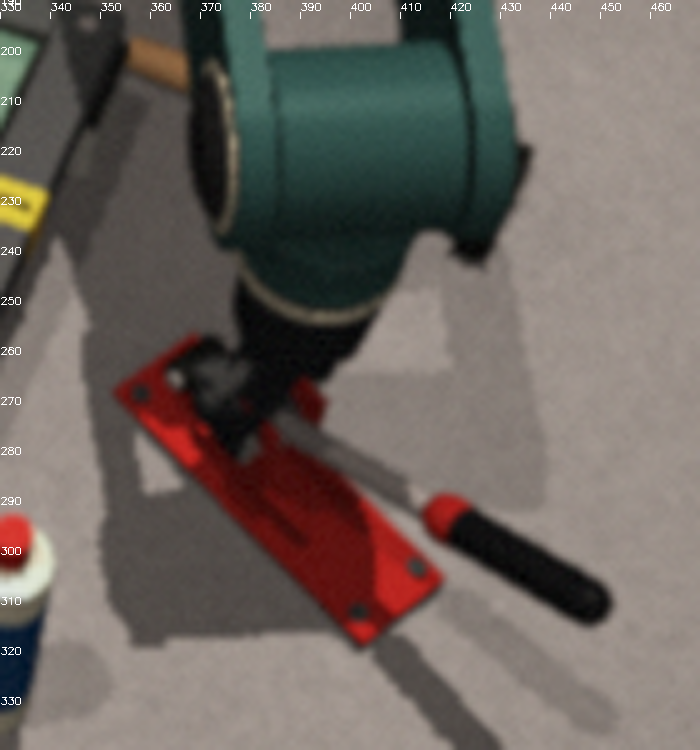

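It's lifted (gap 43.6, 8.6 N of weight). Next, the jack's position in the hand and the target.

Run:
```python
from h import *
p,d,i=load('w14');f=.7
A=np.array([at(i,u*f,v*f,15.)[:2] for u,v in [(302,28),(494,28)]]);rm=A.mean(0)
ax=np.array([-.425,-.905]);tcp=np.array([524.3,338.0])
print(A,np.hypot(*(A[0]-A[1])),'mid',rm+125*ax,'off',(rm+125*ax-tcp)@ax, (rm+125*ax-tcp)@np.array([.905,-.425]))
print(dep(i,d,310*f,40*f),dep(i,d,485*f,40*f))
# front view cheeks: rear edge of cheeks top (z=93)
print([at(i,u*f,v*f,93.) for u,v in [(315,393),(478,393)]])
p,d,i=load('c14')
B=np.array([at(i,u,v,15)[:2] for u,v in [(352,268),(368,257),(416.5,305.5),(400.5,319)]]);print(B,B[:2].mean(0)-90*ax,B[2:].mean(0)+125*ax, (B[2:].mean(0)-B[:2].mean(0)))
```

```text
[[547.1 463.6]
 [608.5 434.8]] 67.81887642832191 mid [524.675 336.075] off 1.5827499999999588 1.1574999999999807
[548.  458.7  16.7] [604.3 432.7  14.8]
[array([515.2, 367.1,  93. ]), array([553.2, 349.2,  93. ])]
[[517.8 241.4]
 [458.3 270.6]
 [550.  458.3]
 [612.1 431. ]] [526.3  337.45] [527.925 331.525] [ 93.   188.65]
```

Run:
```python
from h import *
Rt=Rtool([.9976,.069]);a=np.array([.069,-.9976]);t=np.array([470.4,204.7])
print(rel(np.r_[t-60*a,31.6],Rt));
```

```text
[-2.12e-02  9.13e-02 -1.00e-04 -2.00e-04 -4.00e-04 -5.08e-01]
```

>>> move_arm(
  moves="-0.001 0.003 0 0 0 -0.015 0.035; -0.003 0.01 0 0 0 -0.06 0.035; -0.005 0.022 0 0 0 -0.12 0.035; -0.008 0.035 0 0 0 -0.19 0.035; -0.011 0.048 0 0 0 -0.26 0.035; -0.014 0.06 0 0 0 -0.33 0.035; -0.017 0.072 0 0 0 -0.4 0.035; -0.019 0.082 0 0 0 -0.46 0.035; -0.021 0.09 0 0 0 -0.5 0.035; -0.0212 0.0913 0 0 0 -0.508 0.035",
)

```text
time_s: 16.95
tcp_pos: [465.9, 263.9, 31.2]
ee_rot: [[0.998, 0.07, 0.001], [0.07, -0.998, -0.0], [0.001, 0.0, -1.0]]
wrist_force: [-0.4, -0.5, -9.0]
finger_gap: 43.1
```

Run:
```python
from h import *
apply([-.0212,.0913,0,0,0,-.508]);snap('wrist','w15');snap('scene','c15',False)
p,d,i=load('c15');crop(p,290,190,430,340,5,'pics/c15.png')
```

```text
16.95 cmd [466.3 264.6  31.5] tcp [465.9 263.9  31.2] gap 43.1 F [-0.4 -0.5 -9. ]
17.0 cmd [466.3 264.6  31.5] tcp [466.2 264.2  31.3] gap 43.5 F [ 0.6  0.4 -8.4]
```

View pics/w15.png

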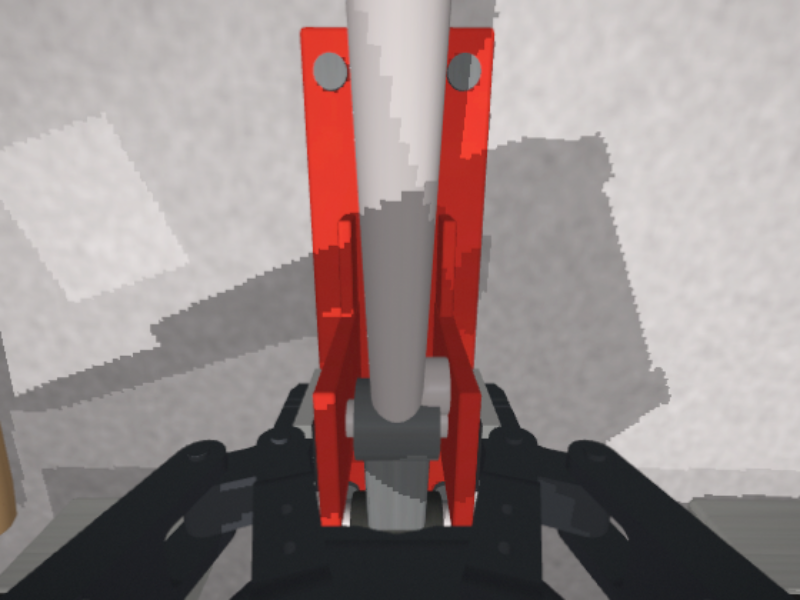

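View pics/c15.png

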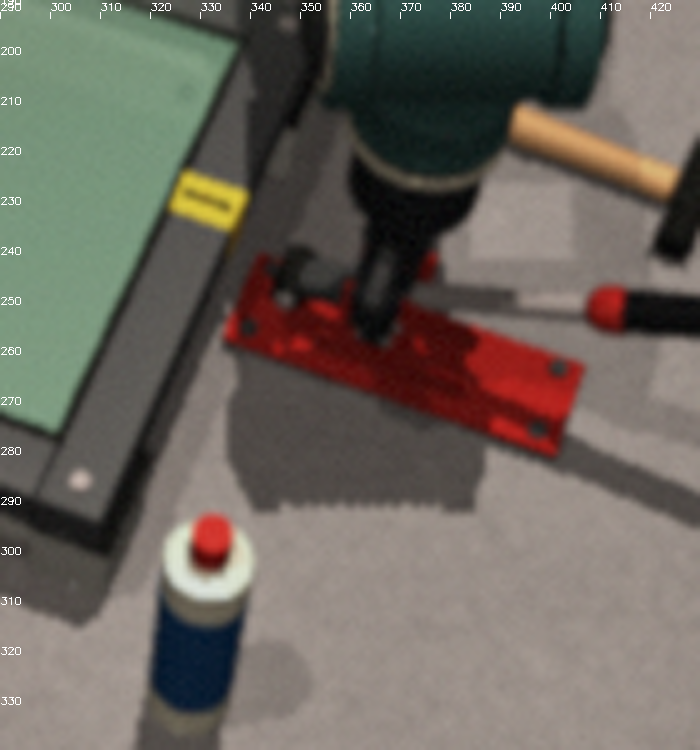

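Run:
```python
from h import *
p,d,i=load('c15')
X=np.array([.9976,.069]);Y=np.array([-.069,.9976])
def w(q): q=q[:2]-np.array([513.4,-2.4]);return (q@X).round(1),(q@Y).round(1)
for n,u,v,z in [('saddle',347,245.5,52),('base FL',335,258,15),('base RL',401,281,15),('base RR',406.5,264,15),('band',337.7,232.5,101),('band',325.3,227.2,101)]:
    q=at(i,u,v,z);print(n,q,w(q))
p,d,i=load('w15');f=.7
A=np.array([at(i,u*f,v*f,15.)[:2] for u,v in [(302,28),(494,28)]]);print(A.mean(0),w(A.mean(0)))
print('tcp',w(np.array([466.2,264.2])))
```

```text
saddle [472.5 201.9  52. ] (np.float64(-26.7), np.float64(206.6))
base FL [508.4 180.4  15. ] (np.float64(7.6), np.float64(182.7))
base RL [492.8 390.7  15. ] (np.float64(6.6), np.float64(393.6))
base RR [428.2 385.9  15. ] (np.float64(-58.2), np.float64(393.2))
band [473.6 166.9 101. ] (np.float64(-28.0), np.float64(171.6))
band [472.7 125.3 101. ] (np.float64(-31.8), np.float64(130.2))
[458.45 386.85] (np.float64(-28.0), np.float64(392.1))
tcp (np.float64(-28.7), np.float64(269.2))
```

>>> move_arm(
  moves="0 0 0.0015 0 0 0 0.035; -0.001 0 0.003 0 0 0 0.035; -0.001 0.004 0.003 0 0 0 0.035; -0.001 0.012 0.003 0 0 0 0.035; -0.001 0.022 0.003 0 0 0 0.035; -0.001 0.032 0.003 0 0 0 0.035; -0.001 0.043 0.003 0 0 0 0.035; -0.001 0.053 0.003 0 0 0 0.035; -0.001 0.059 0.003 0 0 0 0.035; -0.001 0.059 0.003 0 0 0 0.035",
)

```text
time_s: 18.05
tcp_pos: [469.7, 204.8, 28.4]
ee_rot: [[0.998, 0.068, 0.002], [0.068, -0.998, 0.0], [0.002, 0.0, -1.0]]
wrist_force: [0.4, 1.3, -8.9]
finger_gap: 43.5
```

Run:
```python
from h import *
apply([-.001,.059,.003,0,0,0]);snap('wrist','w16');snap('scene','c16',False)
p,d,i=load('c16');crop(p,290,170,430,320,5,'pics/c16.png')
```

```text
18.05 cmd [469.4 205.6  28.5] tcp [469.7 204.8  28.4] gap 43.5 F [ 0.4  1.3 -8.9]
18.1 cmd [469.4 205.6  28.5] tcp [469.7 205.3  28.4] gap 43.4 F [-0.1  0.2 -9.4]
```

View pics/w16.png

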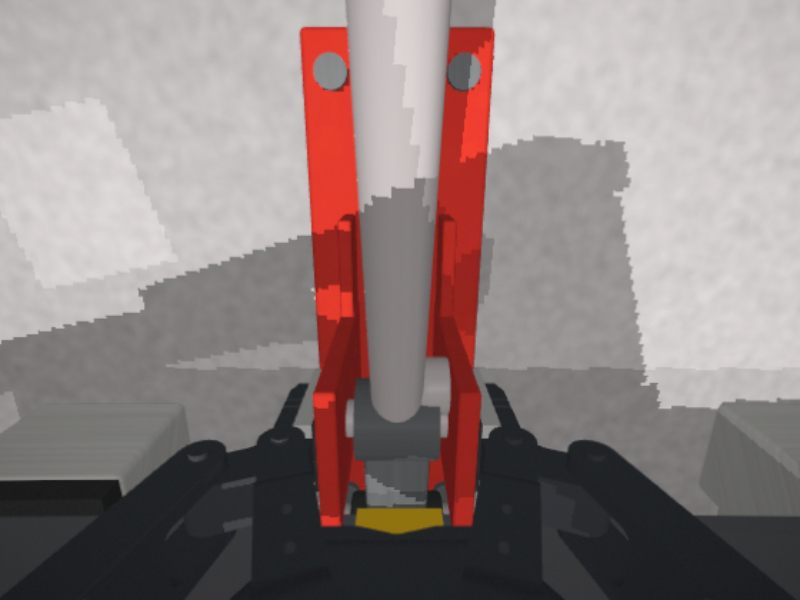

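View pics/c16.png

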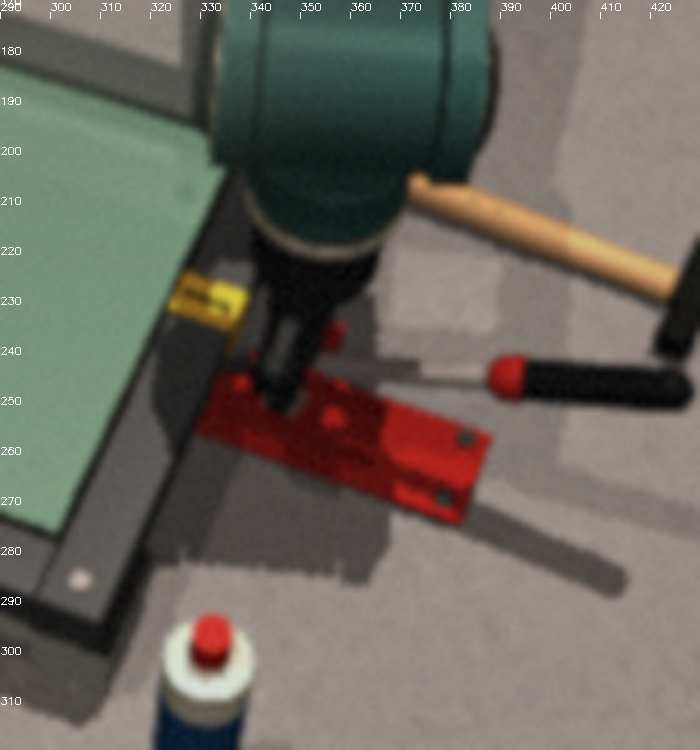

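Run:
```python
from h import *
X=np.array([.9976,.069]);Y=np.array([-.069,.9976])
def w(q): q=q[:2]-np.array([513.4,-2.4]);return (q@X).round(1),(q@Y).round(1)
p,d,i=load('w16');f=.7
crop(p,215,250,340,385,5,'pics/w16c.png')
for n,u,v,z in [('rear',398,28,12),('rearL',302,28,12),('rearR',494,28,12),('railedge65',400,508,65),('railedge101',400,533,101),('rail L',40,516,101),('railR',760,516,101),('cheek rear',397,393,90)]:
    q=at(i,u*f,v*f,z);print(n,q,w(q),dep(i,d,u*f,v*f))
p,d,i=load('c16')
for n,u,v,z in [('RL',382,274.5,12),('RR',388,257,12),('FL',330,255.5,12)]:
    q=at(i,u,v,z);print(n,q,w(q))
```

```text
rear [462.5 327.9  12. ] (np.float64(-28.0), np.float64(333.0)) [463.6 301.8 119.7]
rearL [428.6 325.5  12. ] (np.float64(-62.0), np.float64(333.0)) [428.6 325.6  11.8]
rearR [496.4 330.1  12. ] (np.float64(6.0), np.float64(332.9)) [498.5 333.1   0.5]
railedge65 [474.  166.6  65. ] (np.float64(-27.6), np.float64(171.3)) [474.  166.3  64.6]
railedge101 [471.8 192.4 101. ] (np.float64(-28.1), np.float64(197.2)) [469.9 215.5 123.5]
rail L [380.9 192.5 101. ] (np.float64(-118.7), np.float64(203.6)) [348.5 156.9  66.2]
railR [562.3 204.4 101. ] (np.float64(63.1), np.float64(202.9)) [599.7 173.8  66.8]
cheek rear [468.7 226.8  90. ] (np.float64(-28.8), np.float64(231.7)) [469.  223.1  83.6]
RL [495.8 331.5  12. ] (np.float64(5.5), np.float64(334.3))
RR [428.  325.9  12. ] (np.float64(-62.5), np.float64(333.4))
FL [505.2 162.1  12. ] (np.float64(3.2), np.float64(164.7))
```

View pics/w16c.png

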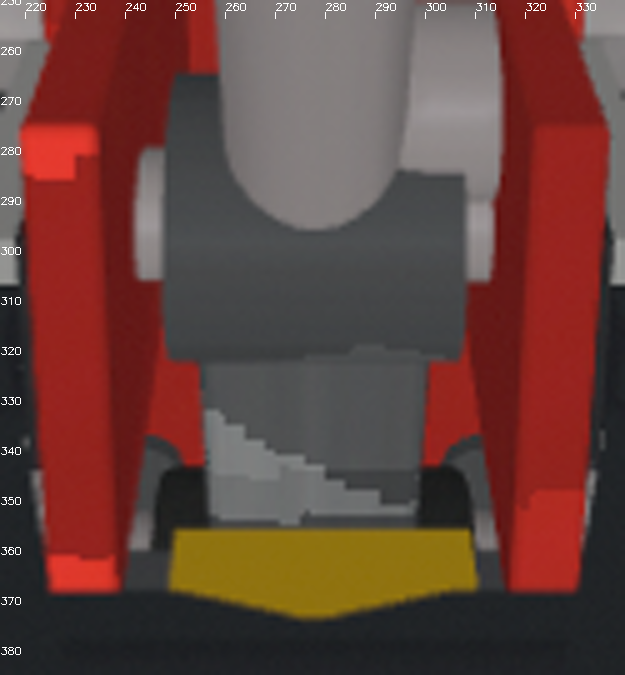

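Alignment is within about 1 mm laterally and 1–2 mm lengthwise. Setting it down and releasing.

>>> move_arm(
  moves="0 0 0.001 0 0 0 0.035; 0 0 0.002 0 0 0 0.035; 0 0 0.003 0 0 0 0.035; 0 0 0.003 0 0 0 0.035; 0 0 0.003 0 0 0 0.045; 0 0 0.003 0 0 0 0.06; 0 0 0.003 0 0 0 0.085; 0 0 0.003 0 0 0 0.085; 0 0 -0.005 0 0 0 0.085; 0 0 -0.02 0 0 0 0.085",
)

```text
time_s: 19.15
tcp_pos: [469.1, 205.5, 48.5]
ee_rot: [[0.998, 0.069, 0.0], [0.069, -0.998, -0.0], [-0.0, 0.0, -1.0]]
wrist_force: [1.0, 0.3, 0.1]
finger_gap: 85.0
```

Run:
```python
from h import *
apply([0,0,-.02,0,0,0]);snap('wrist','w17')
```

```text
19.15 cmd [469.4 205.6  48.5] tcp [469.1 205.5  48.5] gap 85.0 F [1.  0.3 0.1]
```

View pics/w17.png

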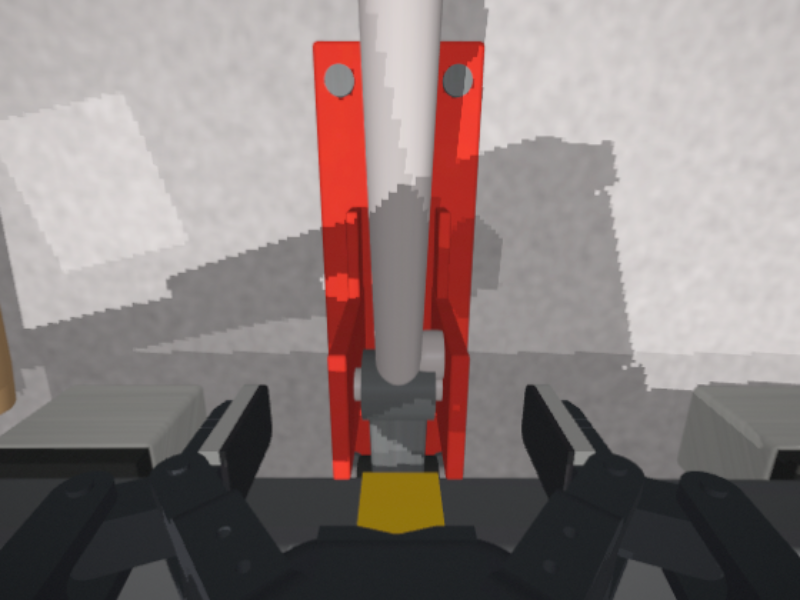

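>>> move_arm(
  moves="0 0 -0.015 0 0 0 0.085; 0 0 -0.04 0 0 0 0.085; 0 0 -0.07 0 0 0 0.085; 0 -0.005 -0.1 0 0 0 0.085; 0 -0.02 -0.13 0 0 0 0.085; 0 -0.045 -0.15 0 0 0 0.075; 0 -0.07 -0.16 0 0 0 0.065; 0 -0.09 -0.16 0 0 0 0.065; 0 -0.1 -0.16 0 0 0 0.065; 0 -0.1 -0.16 0 0 0 0.065",
)

```text
time_s: 20.2
tcp_pos: [462.1, 306.0, 208.5]
ee_rot: [[0.998, 0.07, 0.001], [0.07, -0.998, -0.0], [0.001, 0.0, -1.0]]
wrist_force: [0.9, -0.5, -0.0]
finger_gap: 64.9
```

Run:
```python
from h import *
apply([0,-.1,-.16,0,0,0]);snap('wrist','w18');snap('scene','c18',False)
p,d,i=load('c18');crop(p,290,190,450,330,5,'pics/c18.png')
```

```text
20.2 cmd [462.4 305.4 208.5] tcp [462.1 306.  208.5] gap 64.9 F [ 0.9 -0.5 -0. ]
20.25 cmd [462.4 305.4 208.5] tcp [462.3 305.3 208.4] gap 65.0 F [-0.8  0.1  0.2]
```

View pics/w18.png

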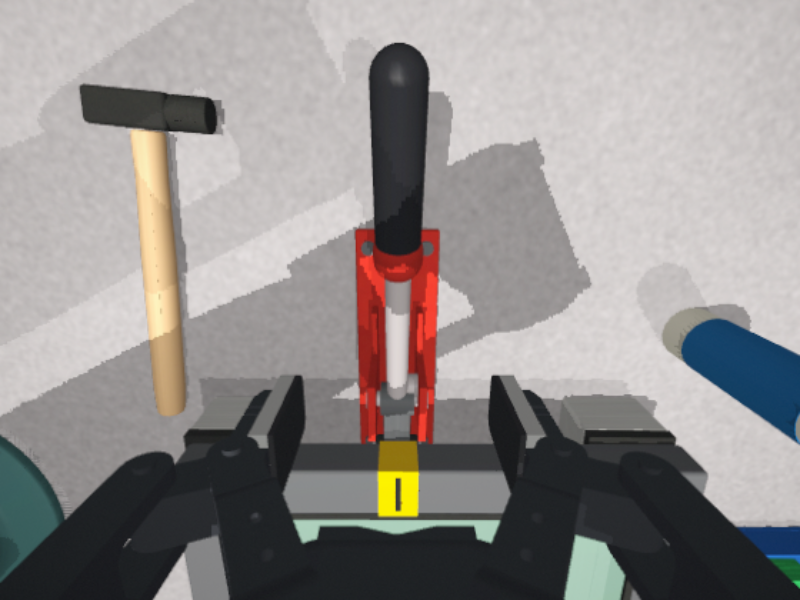

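View pics/c18.png

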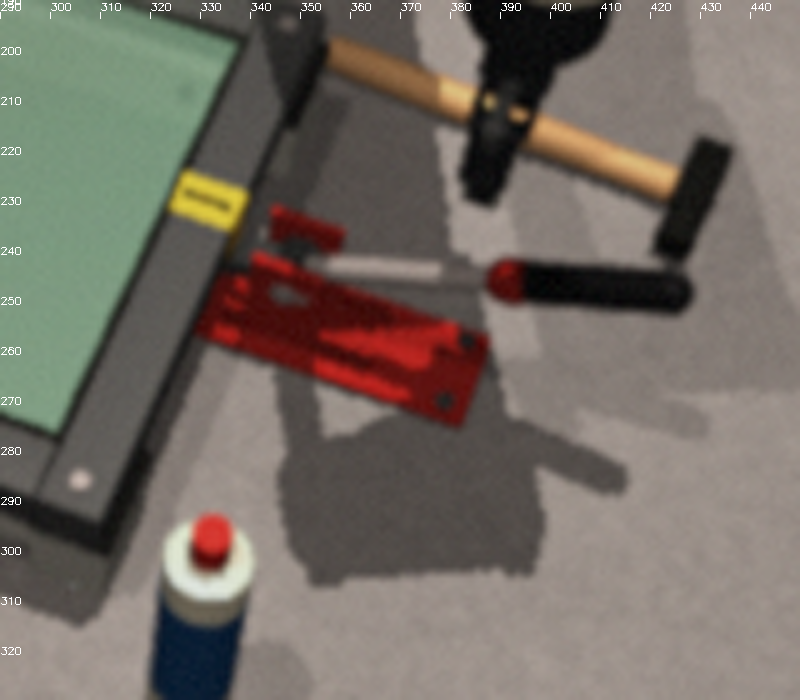

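Run:
```python
from h import *
X=np.array([.9976,.069]);Y=np.array([-.069,.9976])
def w(q): z=q[2];q=q[:2]-np.array([513.4,-2.4]);return (q@X).round(1),(q@Y).round(1),z
p,d,i=load('w18');f=.7
for v in (60,100,140,180,220,245,265): print(v,dep(i,d,399*f,v*f),w(dep(i,d,399*f,v*f)))
for n,u,v,z in [('rearL',356,231,10),('rearR',439,231,10),('railedge',399,441,65),('bandL',379,471,101),('bandR',419,471,101),('bandin',399,517,101),('railout',399,470,101)]:
    q=at(i,u*f,v*f,z);print(n,q,w(q))
print('grip pred',w(np.array([459.2,375.8,143+13/np.cos(.43)])))
```

```text
60 [455.7 422.3 174.6] (np.float64(-28.3), np.float64(427.7), np.float64(174.6))
100 [456.7 408.2 172.1] (np.float64(-28.2), np.float64(413.5), np.float64(172.1))
140 [457.9 393.1 163.3] (np.float64(-28.1), np.float64(398.4), np.float64(163.3))
180 [459.2 375.8 157. ] (np.float64(-28.0), np.float64(381.0), np.float64(157.0))
220 [460.6 356.  147.9] (np.float64(-27.9), np.float64(361.2), np.float64(147.9))
245 [461.7 342.  140.5] (np.float64(-27.8), np.float64(347.1), np.float64(140.5))
265 [462.6 330.2 136.5] (np.float64(-27.7), np.float64(335.3), np.float64(136.5))
rearL [428.6 326.2  10. ] (np.float64(-61.9), np.float64(333.7), np.float64(10.0))
rearR [496.5 330.9  10. ] (np.float64(6.1), np.float64(333.7), np.float64(10.0))
railedge [475.  166.3  65. ] (np.float64(-26.7), np.float64(170.9), np.float64(65.0))
bandL [460.  165.2 101. ] (np.float64(-41.7), np.float64(170.9), np.float64(101.0))
bandR [489.4 167.2 101. ] (np.float64(-12.2), np.float64(170.8), np.float64(101.0))
bandin [477.7 123.9 101. ] (np.float64(-26.9), np.float64(128.5), np.float64(101.0))
railout [474.6 167.1 101. ] (np.float64(-27.0), np.float64(171.8), np.float64(101.0))
grip pred (np.float64(-28.0), np.float64(381.0), np.float64(157.3019690287008))
```

Everything matches: the jack is square, the saddle is within about 1 mm of the band centre, and the grip is where predicted. Now planning the handle arc.

```bash
cat >> h.py <<'E'
M=np.array([471.1,203.2,0]);B=np.array([-.069,.9976,0]);B/=np.linalg.norm(B);Kz=np.array([0,0,1.])
def hp(th,back=0,off=40):
    u=B*np.cos(th)+Kz*np.sin(th);z=B*np.sin(th)-Kz*np.cos(th);x=np.array([B[1],-B[0],0]);y=np.cross(z,x)
    G=M+64*Kz+190*u;return G+(off-back)*z,np.c_[x,y,z]
E
python3 - <<'E'
from h import *
for b in (70,0): print(hp(.43,b)[0].round(1),rel(*hp(.43,b)).tolist())
E
```

```text
[460.  363.  170.5] [0.0016, -0.0577, 0.0381, 0.4299, -0.0004, 0.0001]
[458.  392.1 106.8] [0.0016, -0.0868, 0.1017, 0.4299, -0.0004, 0.0001]
```

>>> move_arm(
  moves="0 -0.003 0 0.02 0 0 0.065; 0 -0.01 0 0.07 0 0 0.065; 0.001 -0.018 0 0.13 0 0 0.065; 0.001 -0.027 0.003 0.2 0 0 0.065; 0.0015 -0.036 0.01 0.27 0 0 0.065; 0.0015 -0.045 0.018 0.33 0 0 0.065; 0.0015 -0.052 0.028 0.39 0 0 0.065; 0.0016 -0.056 0.035 0.42 0 0 0.065; 0.0016 -0.0577 0.038 0.43 0 0 0.065; 0.0016 -0.0577 0.038 0.43 0 0 0.065",
)

```text
time_s: 21.3
tcp_pos: [460.2, 362.5, 170.1]
ee_rot: [[0.998, 0.062, -0.027], [0.068, -0.907, 0.416], [0.001, -0.417, -0.909]]
wrist_force: [1.1, -0.3, -0.3]
finger_gap: 64.9
```

Run:
```python
from h import *
from station import arm
apply([.0016,-.0577,.038,.43,0,0]);snap('wrist','w19');print(getcmd()[1].round(3),arm.state()['ee_rot'].round(3),arm.state()['joint_positions'].round(2));print(rel(*hp(.43)))
```

```text
21.3 cmd [460.  363.1 170.5] tcp [460.2 362.5 170.1] gap 64.9 F [ 1.1 -0.3 -0.3]
[[ 0.998  0.063 -0.028]
 [ 0.069 -0.907  0.416]
 [ 0.    -0.417 -0.909]] [[ 0.998  0.063 -0.027]
 [ 0.068 -0.907  0.416]
 [ 0.002 -0.417 -0.909]] [ 0.41 -0.19  1.85  0.41  1.35  0.28]
[-0.      0.0001  0.07   -0.0001 -0.0004  0.0001]
```

View pics/w19.png

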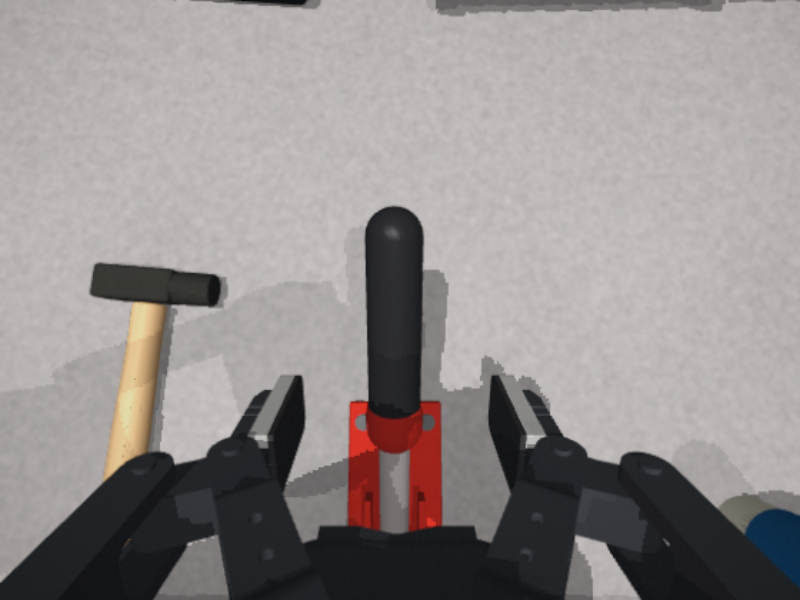

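>>> move_arm(
  moves="0 0 0.006 0 0 0 0.065; 0 0 0.018 0 0 0 0.065; 0 0 0.032 0 0 0 0.065; 0 0 0.046 0 0 0 0.065; 0 0 0.058 0 0 0 0.065; 0 0 0.067 0 0 0 0.065; 0 0 0.07 0 0 0 0.065; 0 0 0.07 0 0 0 0.065; 0 0 0.07 0 0 0 0.05; 0 0 0.07 0 0 0 0.04",
)

```text
time_s: 22.35
tcp_pos: [458.4, 392.2, 107.3]
ee_rot: [[0.998, 0.063, -0.027], [0.069, -0.907, 0.416], [0.002, -0.417, -0.909]]
wrist_force: [0.0, -0.1, 0.8]
finger_gap: 40.0
```

Run:
```python
from h import *
apply([0,0,.07,0,0,0]);snap('wrist','w20')
```

```text
22.35 cmd [458.  392.2 106.9] tcp [458.4 392.2 107.3] gap 40.0 F [ 0.  -0.1  0.8]
```

View pics/w20.png

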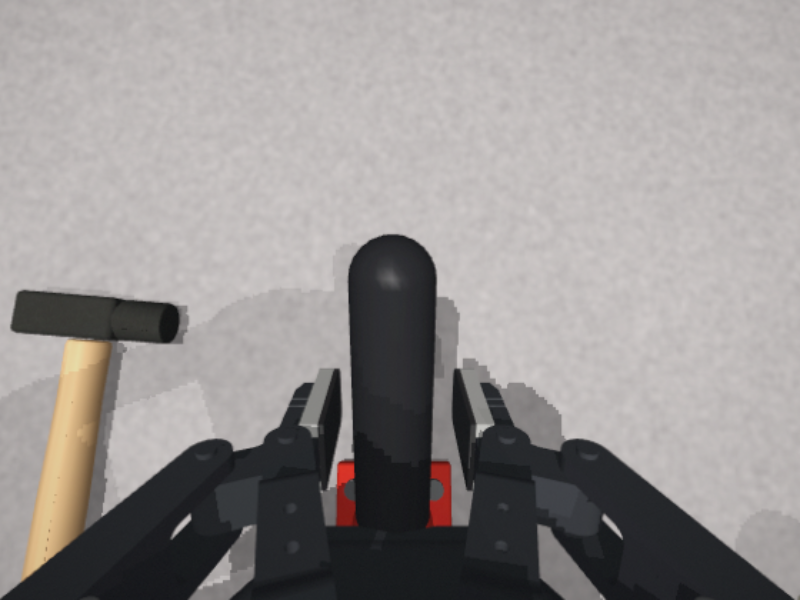

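>>> move_arm(
  moves="-0.0005 0 0 0 0 0 0.04; -0.001 0 0 0 0 0 0.035; -0.001 0 0 0 0 0 0.03; -0.001 0 0 0 0 0 0.026; -0.001 0 0 0 0 0 0.022; -0.001 0 0 0 0 0 0.02; -0.001 0 0 0 0 0 0.02; -0.001 0 0 0 0 0 0.02; -0.001 0 0 0 0 0 0.02; -0.001 0 0 0 0 0 0.02",
)

```text
time_s: 23.4
tcp_pos: [457.1, 392.2, 106.7]
ee_rot: [[0.998, 0.063, -0.028], [0.069, -0.907, 0.416], [0.001, -0.417, -0.909]]
wrist_force: [-2.8, -0.8, 3.2]
finger_gap: 24.5
```

Run:
```python
from h import *
apply([-.001,0,0,0,0,0]);snap('wrist','w21')
p0,R0=getcmd()
a0,_=hp(.43)
for th in np.arange(.43,-.1,-.03).round(3):
    a,Rt=hp(th);print(th,rel(p0+a-a0,Rt).tolist())
```

```text
23.4 cmd [457.1 392.1 106.9] tcp [457.1 392.2 106.7] gap 24.5 F [-2.8 -0.8  3.2]
0.43 [0.0, -0.0, 0.0, -0.0001, -0.0004, 0.0001]
0.4 [-0.0, 0.0013, 0.0057, -0.0301, -0.0004, 0.0001]
0.37 [-0.0, 0.0027, 0.0113, -0.0601, -0.0004, 0.0001]
0.34 [-0.0, 0.0044, 0.0169, -0.0901, -0.0004, 0.0001]
0.31 [-0.0, 0.0062, 0.0225, -0.1201, -0.0004, 0.0001]
0.28 [-0.0, 0.0081, 0.0279, -0.1501, -0.0004, 0.0001]
0.25 [-0.0, 0.0102, 0.0334, -0.1801, -0.0004, 0.0001]
0.22 [-0.0, 0.0125, 0.0387, -0.2101, -0.0004, 0.0001]
0.19 [-0.0, 0.015, 0.044, -0.2401, -0.0004, 0.0001]
0.16 [-0.0, 0.0176, 0.0492, -0.2701, -0.0004, 0.0001]
0.13 [-0.0, 0.0203, 0.0544, -0.3001, -0.0004, 0.0001]
0.1 [-0.0, 0.0232, 0.0594, -0.3301, -0.0004, 0.0001]
0.07 [-0.0, 0.0263, 0.0644, -0.3601, -0.0004, 0.0001]
0.04 [-0.0, 0.0295, 0.0692, -0.3901, -0.0004, 0.0001]
0.01 [-0.0, 0.0328, 0.074, -0.4201, -0.0004, 0.0001]
-0.02 [-0.0, 0.0363, 0.0787, -0.4501, -0.0004, 0.0001]
-0.05 [-0.0, 0.0399, 0.0832, -0.4801, -0.0004, 0.0001]
-0.08 [-0.0, 0.0437, 0.0877, -0.5101, -0.0004, 0.0]
```

View pics/w21.png

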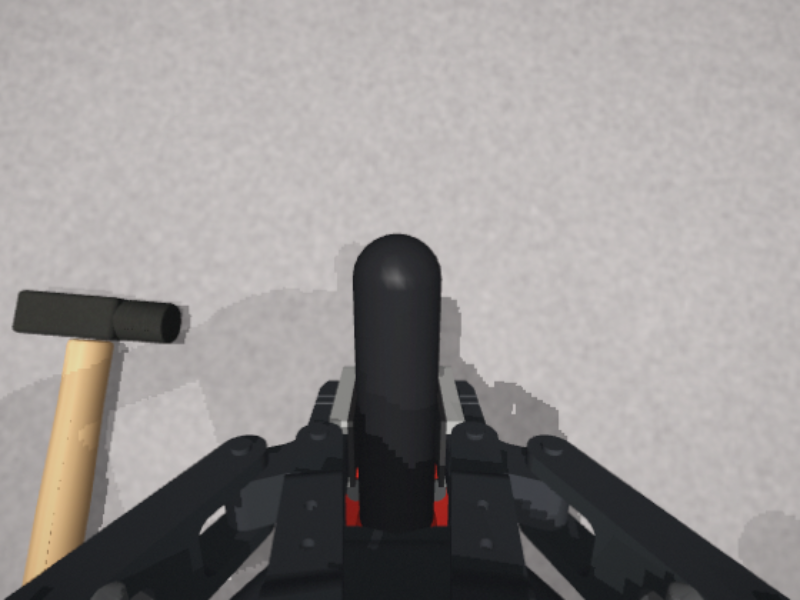

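Gripped, with a gap of 24.5 mm. First stage goes to just before the saddle touches the rail, and then I'll check the alignment.

>>> move_arm(
  moves="-0.0003 0 0 0 0 0 0.02; -0.0003 0.0004 0.0019 -0.01 0 0 0.02; -0.0003 0.0008 0.0038 -0.02 0 0 0.02; -0.0003 0.0013 0.0057 -0.03 0 0 0.02; -0.0003 0.0018 0.0076 -0.04 0 0 0.02; -0.0003 0.0022 0.0095 -0.05 0 0 0.02; -0.0003 0.0027 0.0113 -0.06 0 0 0.02; -0.0003 0.0033 0.0132 -0.07 0 0 0.02; -0.0003 0.0038 0.015 -0.08 0 0 0.02; -0.0003 0.0038 0.015 -0.08 0 0 0.02",
)

```text
time_s: 24.45
tcp_pos: [456.7, 395.1, 91.3]
ee_rot: [[0.998, 0.066, -0.022], [0.069, -0.937, 0.342], [0.002, -0.342, -0.94]]
wrist_force: [1.9, -1.0, 3.3]
finger_gap: 24.5
```

Run:
```python
from h import *
apply([-.0003,.0038,.015,-.08,0,0]);snap('scene','c22',False)
p,d,i=load('c22');crop(p,290,190,450,330,5,'pics/c22.png')
```

```text
24.45 cmd [456.6 394.9  91.7] tcp [456.7 395.1  91.3] gap 24.5 F [ 1.9 -1.   3.3]
```

View pics/c22.png

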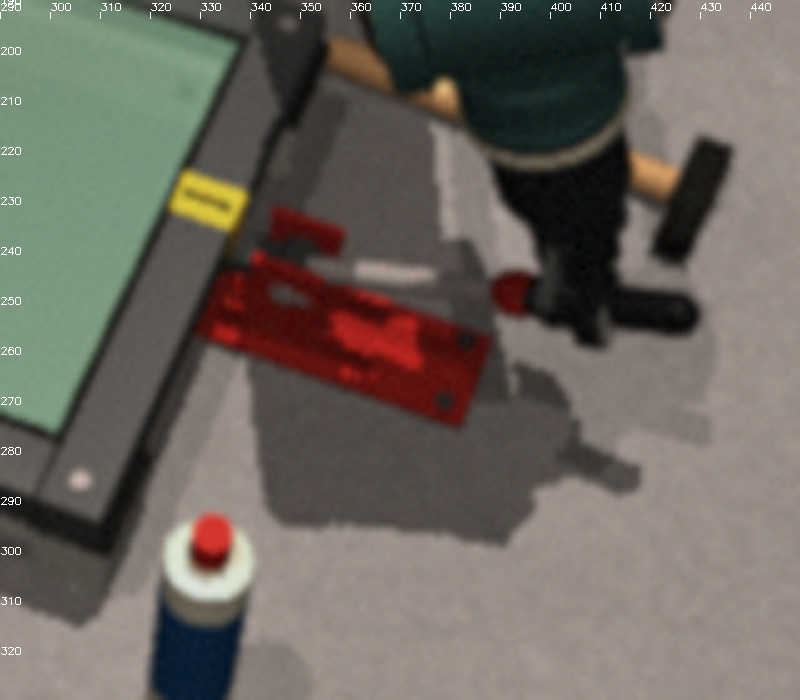

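The jack hasn't moved (rear corners unchanged at (383,275) and (388,258)), and the 3.3 N matches the spring. Continuing down.

Run:
```python
from h import *
p0,R0=getcmd();a0,_=hp(.35)
for th in np.arange(.35,-.1,-.02).round(3):
    a,Rt=hp(th);print(th,rel(p0+a-a0,Rt)[1:4].tolist())
```

```text
0.35 [0.0, 0.0, -0.0001]
0.33 [0.0008, 0.0038, -0.0201]
0.31 [0.0018, 0.0076, -0.0401]
0.29 [0.0027, 0.0113, -0.0601]
0.27 [0.0038, 0.0151, -0.0801]
0.25 [0.0049, 0.0188, -0.1001]
0.23 [0.0062, 0.0225, -0.1201]
0.21 [0.0074, 0.0261, -0.1401]
0.19 [0.0088, 0.0298, -0.1601]
0.17 [0.0102, 0.0334, -0.1801]
0.15 [0.0117, 0.0369, -0.2001]
0.13 [0.0133, 0.0405, -0.2201]
0.11 [0.015, 0.044, -0.2401]
0.09 [0.0167, 0.0475, -0.2601]
0.07 [0.0185, 0.0509, -0.2801]
0.05 [0.0203, 0.0544, -0.3001]
0.03 [0.0222, 0.0577, -0.3201]
0.01 [0.0242, 0.0611, -0.3401]
-0.01 [0.0263, 0.0644, -0.3601]
-0.03 [0.0284, 0.0676, -0.3801]
-0.05 [0.0306, 0.0708, -0.4001]
-0.07 [0.0328, 0.074, -0.4201]
-0.09 [0.0351, 0.0771, -0.4401]
```

>>> move_arm(
  moves="0 0.0004 0.0019 -0.01 0 0 0.02; 0 0.0013 0.0057 -0.03 0 0 0.02; 0 0.0022 0.0095 -0.05 0 0 0.02; 0 0.0033 0.0132 -0.07 0 0 0.02; 0 0.0043 0.017 -0.09 0 0 0.02; 0 0.0056 0.0207 -0.11 0 0 0.02; 0 0.0068 0.0243 -0.13 0 0 0.02; 0 0.0081 0.028 -0.15 0 0 0.02; 0 0.0095 0.0316 -0.17 0 0 0.02; 0 0.0102 0.0334 -0.18 0 0 0.02",
)

```text
time_s: 25.5
tcp_pos: [456.8, 396.8, 57.0]
ee_rot: [[0.998, 0.069, -0.01], [0.069, -0.984, 0.167], [0.002, -0.167, -0.986]]
wrist_force: [-2.0, -5.1, 12.8]
finger_gap: 24.5
```

Run:
```python
from h import *
apply([0,.0102,.0334,-.18,0,0]);snap('scene','c23',False)
p,d,i=load('c23');crop(p,200,155,440,330,3,'pics/c23.png')
p0,R0=getcmd();a0,_=hp(.17)
for th in np.arange(.17,-.1,-.02).round(3):
    a,Rt=hp(th);print(th,rel(p0+a-a0,Rt)[1:4].tolist())
```

```text
25.5 cmd [456.4 396.8  56.8] tcp [456.8 396.8  57. ] gap 24.5 F [-2.  -5.1 12.8]
0.17 [0.0, -0.0, -0.0001]
0.15 [0.0008, 0.0038, -0.0201]
0.13 [0.0018, 0.0076, -0.0401]
0.11 [0.0027, 0.0113, -0.0601]
0.09 [0.0038, 0.0151, -0.0801]
0.07 [0.0049, 0.0188, -0.1001]
0.05 [0.0062, 0.0225, -0.1201]
0.03 [0.0074, 0.0261, -0.1401]
0.01 [0.0088, 0.0298, -0.1601]
-0.01 [0.0102, 0.0334, -0.1801]
-0.03 [0.0117, 0.0369, -0.2001]
-0.05 [0.0133, 0.0405, -0.2201]
-0.07 [0.015, 0.044, -0.2401]
-0.09 [0.0167, 0.0475, -0.2601]
```

View pics/c23.png

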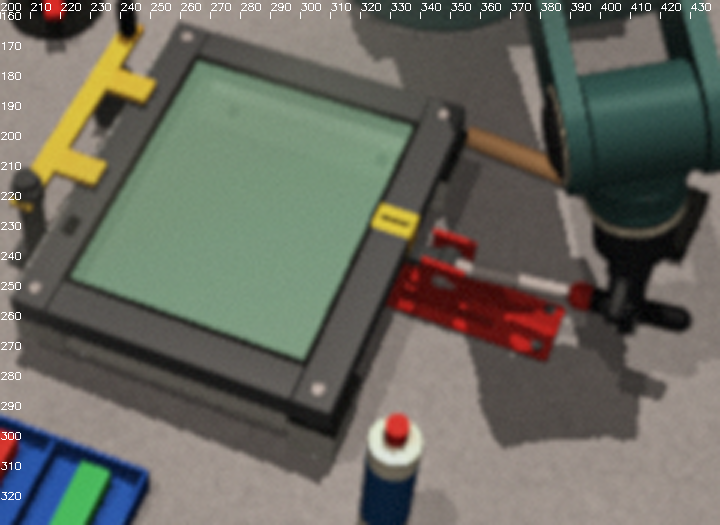

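The window is lifting smoothly. Continuing to nearly fully down.

>>> move_arm(
  moves="0 0.0007 0.0019 -0.01 0 0 0.02; 0 0.0016 0.0057 -0.03 0 0 0.02; 0 0.0026 0.0095 -0.05 0 0 0.02; 0 0.0036 0.0132 -0.07 0 0 0.02; 0 0.0047 0.017 -0.09 0 0 0.02; 0 0.006 0.0207 -0.11 0 0 0.02; 0 0.0072 0.0243 -0.13 0 0 0.02; 0 0.0092 0.0298 -0.16 0 0 0.02; 0 0.0113 0.0352 -0.19 0 0 0.02; 0 0.0121 0.0369 -0.2 0 0 0.02",
)

```text
time_s: 26.55
tcp_pos: [457.2, 391.7, 18.8]
ee_rot: [[0.998, 0.069, 0.005], [0.07, -0.997, -0.031], [0.002, 0.032, -0.999]]
wrist_force: [-3.9, -1.4, 17.1]
finger_gap: 24.1
```

Run:
```python
from h import *
apply([0,.0121,.0369,-.2,0,0]);snap('scene','c24',False)
p0,R0=getcmd();a0,_=hp(-.03)
for th in np.arange(-.03,-.13,-.01).round(3):
    a,Rt=hp(th);print(th,rel(p0+a-a0,Rt)[1:4].tolist())
```

```text
26.55 cmd [456.9 391.1  18.4] tcp [457.2 391.7  18.8] gap 24.1 F [-3.9 -1.4 17.1]
-0.03 [-0.0, -0.0, -0.0001]
-0.04 [0.0004, 0.0019, -0.0101]
-0.05 [0.0008, 0.0038, -0.0201]
-0.06 [0.0013, 0.0057, -0.0301]
-0.07 [0.0018, 0.0076, -0.0401]
-0.08 [0.0022, 0.0094, -0.0501]
-0.09 [0.0027, 0.0113, -0.0601]
-0.1 [0.0033, 0.0132, -0.0701]
-0.11 [0.0038, 0.0151, -0.0801]
-0.12 [0.0044, 0.0169, -0.0901]
```

>>> move_arm(
  moves="-0.0001 0.0001 0.001 -0.005 0 0 0.02; -0.0003 0.0004 0.0019 -0.01 0 0 0.02; -0.0003 0.0006 0.0029 -0.015 0 0 0.02; -0.0003 0.0008 0.0038 -0.02 0 0 0.02; -0.0003 0.001 0.0048 -0.025 0 0 0.02; -0.0003 0.0013 0.0057 -0.03 0 0 0.02; -0.0003 0.0015 0.0067 -0.035 0 0 0.02; -0.0003 0.0018 0.0076 -0.04 0 0 0.02; -0.0003 0.002 0.0085 -0.045 0 0 0.02; -0.0003 0.002 0.0085 -0.045 0 0 0.02",
)

```text
time_s: 27.6
tcp_pos: [457.4, 389.6, 11.3]
ee_rot: [[0.998, 0.069, 0.008], [0.069, -0.995, -0.075], [0.003, 0.075, -0.997]]
wrist_force: [-4.4, -0.3, 19.8]
finger_gap: 24.5
```

Run:
```python
from h import *
apply([-.0003,.002,.0085,-.045,0,0]);snap('wrist','w25');snap('side','s25',False);snap('scene','c25',False)
p,d,i=load('c25');crop(p,200,155,440,330,3,'pics/c25.png')
p,d,i=load('s25');crop(p,195,70,395,260,4,'pics/s25.png')
```

```text
27.6 cmd [456.7 388.8  10. ] tcp [457.4 389.6  11.3] gap 24.5 F [-4.4 -0.3 19.8]
27.65 cmd [456.7 388.8  10. ] tcp [457.3 389.6  11.3] gap 24.3 F [-4.2  0.5 19.6]
27.7 cmd [456.7 388.8  10. ] tcp [457.4 389.6  11.3] gap 24.4 F [-5.1 -0.4 19.1]
```

View pics/c25.png

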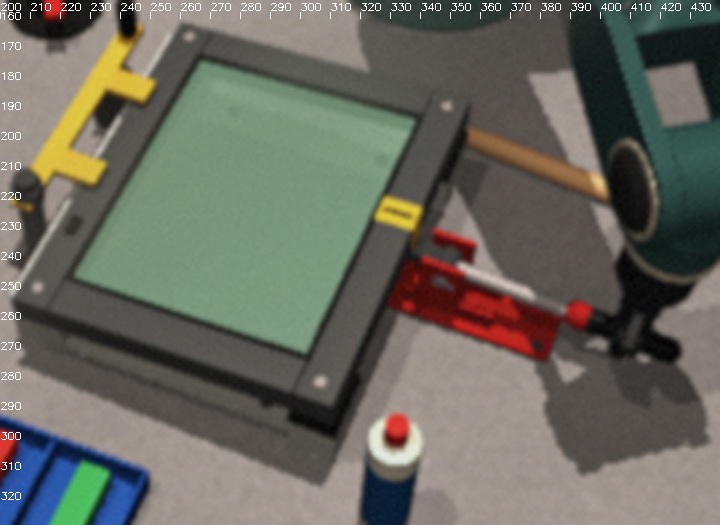

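View pics/s25.png

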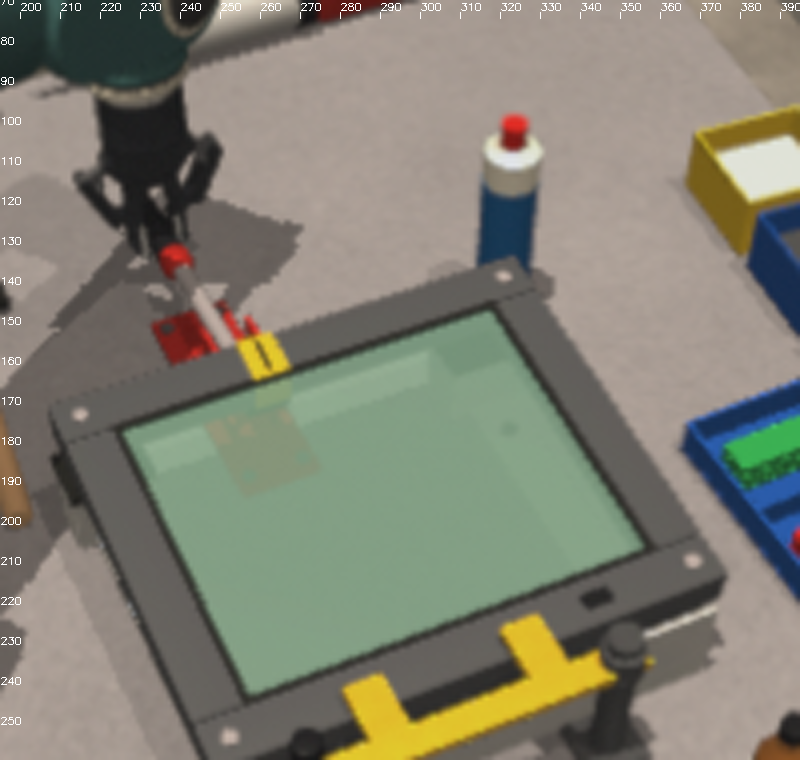

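View pics/w25.png

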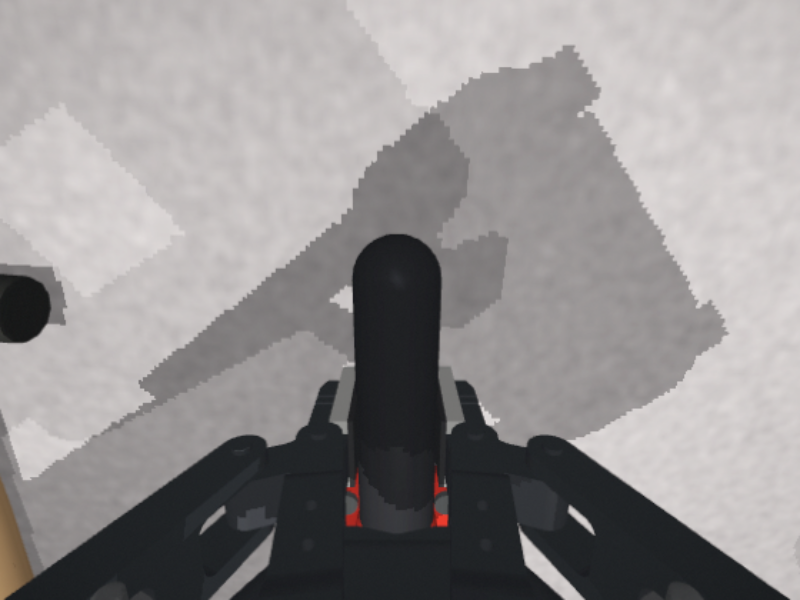

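Run:
```python
from h import *
X=np.array([.9976,.069]);Y=np.array([-.069,.9976])
def w(q): z=q[2];q=q[:2]-np.array([513.4,-2.4]);return (q@X).round(1),(q@Y).round(1),z
pc,dc,ic=load('c25');p0,d0,i0=load('c10')
crop(pc,195,155,360,300,4,'pics/c25a.png')
def dm(d,u,v):
    u=int(round(u));v=int(round(v));return np.median(d[v-2:v+3,u-2:u+3])
def pt(i,d,u,v): o,r=ray(i,u,v);return (o+r*dm(d,u,v)).round(1)
for n,a,b in [('KL',(262,167.3),(263,167)),('FL',(347.3,194.3),(348.7,190.5)),('FR',(305.8,285.7),(306.7,282)),('KR',(211.3,250.7),(212.3,250.5)),('band',(331.5,229.7),(332.7,226))]:
    print(n,w(pt(i0,d0,*a)),w(pt(ic,dc,*b)))
for n,u,v,z in [('RL',382.5,275,10),('RR',388,258,10)]: print(n,w(at(ic,u,v,z)))
crop(pc,315,200,440,300,6,'pics/c25b.png')
```

```text
KL (np.float64(-179.3), np.float64(-149.4), np.float64(100.8)) (np.float64(-181.2), np.float64(-146.4), np.float64(101.7))
FL (np.float64(-180.7), np.float64(150.1), np.float64(100.7)) (np.float64(-179.5), np.float64(153.0), np.float64(122.6))
FR (np.float64(180.5), np.float64(150.1), np.float64(102.6)) (np.float64(180.1), np.float64(151.9), np.float64(124.3))
KR (np.float64(181.5), np.float64(-149.6), np.float64(103.9)) (np.float64(179.1), np.float64(-147.7), np.float64(102.8))
band (np.float64(-29.0), np.float64(151.2), np.float64(103.0)) (np.float64(-28.5), np.float64(153.5), np.float64(124.4))
RL (np.float64(5.3), np.float64(336.1), np.float64(10.0))
RR (np.float64(-60.3), np.float64(334.4), np.float64(10.0))
```

View pics/c25a.png

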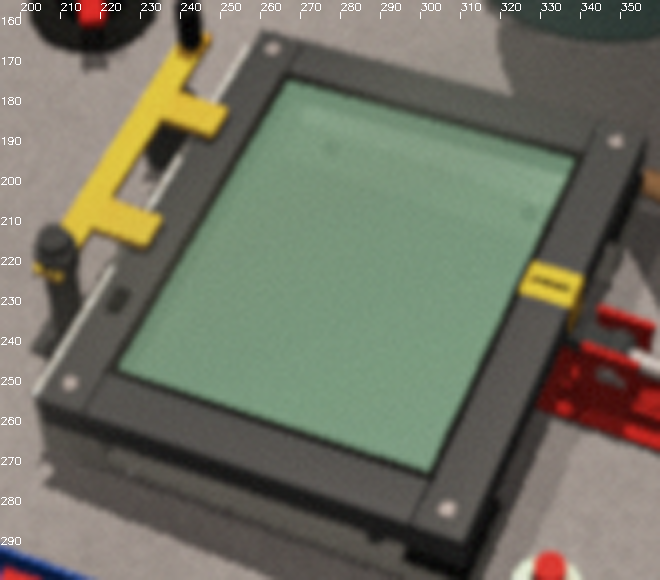

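View pics/c25b.png

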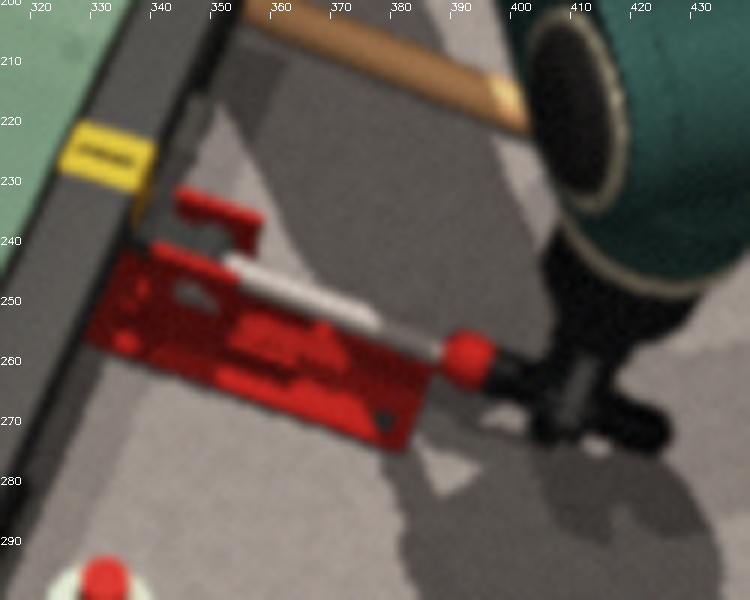

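The free side is up 21.7 mm and the jack base is unmoved. I need to check whether the window slid by fitting a pure tilt against the pixels.

Run:
```python
from h import *
from scipy.optimize import least_squares
X=np.array([.9976,.069]);Y=np.array([-.069,.9976]);c=np.array([513.4,-2.4])
i=load('c25')[2];j=load('s25')[2]
S={'KL':(-180,-150),'FL':(-180,150),'FR':(180,150),'KR':(180,-150),'bo':(-28.5,170),'bi':(-28.5,130)}
def P(n,q):  # q: phi, dx, dy, dz, yaw about pivot bottom edge y=-170,z=65
    phi,dx,dy,dz,psi=q;x,y=S[n];y2=-170+(y+170)*np.cos(phi)-36*np.sin(phi);z=65+(y+170)*np.sin(phi)+36*np.cos(phi)+dz
    xx,yy=x*np.cos(psi)-y2*np.sin(psi)+dx,x*np.sin(psi)+y2*np.cos(psi)+dy
    return np.r_[c+xx*X+yy*Y,z]
def fit(cam,obs):
    f=lambda q:np.concatenate([np.array(proj(cam,P(n,q)))-o for n,o in obs.items()])
    return f
def cr(u0,v0,k,l): return {n:(u0+a/k,v0+b/k) for n,(a,b) in l.items()}
o_c0=cr(200,155,4,dict(KL=(249,49),FL=(590,158),FR=(424,523),KR=(46,383)))
o_c1=cr(195,155,4,dict(KL=(272,47),FL=(615,141),FR=(447,509),KR=(69,382)))
o_s0=cr(205,140,4,dict(FL=(44,157),KR=(655,283),KL=(193,460)));o_s0['FR']=(230+543/6,90+326/6)
o_s1=cr(195,70,4,dict(FL=(80,413),FR=(503,275),KR=(692,560),KL=(230,736)))
for nm,cam,a,b in(('scene',i,o_c0,o_c1),('side',j,o_s0,o_s1)):
    f0=lambda q,fix:fit(cam,a)(np.r_[0,q[0],q[1],0,q[2]])
    r0=least_squares(lambda q:fit(cam,a)(np.r_[0,q[0],q[1],0,q[2]]),np.zeros(3))
    r1=least_squares(lambda q:fit(cam,b)(np.r_[q[0],q[1],q[2],0,q[3]]),[.07,0,0,0])
    r2=least_squares(lambda q:fit(cam,b)(q),[.07,0,0,0,0])
    print(nm,'rest',r0.x.round(3),r0.cost.round(2),'tilt',r1.x.round(3),r1.cost.round(2),'free z',r2.x.round(3),r2.cost.round(2))
```

```text
scene rest [0. 0. 0.] 0.15 tilt [0.07 0.   0.   0.  ] 6.59 free z [0.07 0.   0.   0.   0.  ] 6.59
side rest [0. 0. 0.] 2.03 tilt [0.07 0.   0.   0.  ] 2.08 free z [0.07 0.   0.   0.   0.  ] 2.08
```

```bash
sed -i 's/return (K\[0,0\]\*a\*s+K\[0,2\]).round(1),(K\[1,1\]\*b\*s+K\[1,2\]).round(1)/return K[0,0]*a*s+K[0,2],K[1,1]*b*s+K[1,2]/' h.py
python3 - <<'E'
from h import *
from scipy.optimize import least_squares
X=np.array([.9976,.069]);Y=np.array([-.069,.9976]);c=np.array([513.4,-2.4])
i=load('c25')[2];j=load('s25')[2]
S={'KL':(-180,-150),'FL':(-180,150),'FR':(180,150),'KR':(180,-150)}
def P(n,q):
    phi,dx,dy,dz,psi=q;x,y=S[n];y2=-170+(y+170)*np.cos(phi)-36*np.sin(phi);z=65+(y+170)*np.sin(phi)+36*np.cos(phi)+dz
    xx,yy=x*np.cos(psi)-y2*np.sin(psi)+dx,x*np.sin(psi)+y2*np.cos(psi)+dy
    return np.r_[c+xx*X+yy*Y,z]
def res(cam,obs,q): return np.concatenate([np.array(proj(cam,P(n,q)))-o for n,o in obs.items()])
def cr(u0,v0,k,l): return {n:(u0+a/k,v0+b/k) for n,(a,b) in l.items()}
o_c0=cr(200,155,4,dict(KL=(249,49),FL=(590,158),FR=(424,523),KR=(46,383)))
o_c1=cr(195,155,4,dict(KL=(272,47),FL=(615,141),FR=(447,509),KR=(69,382)))
o_s0=cr(205,140,4,dict(FL=(44,157),KR=(655,283),KL=(193,460)));o_s0['FR']=(230+543/6,90+326/6)
o_s1=cr(195,70,4,dict(FL=(80,413),FR=(503,275),KR=(692,560),KL=(230,736)))
for nm,cam,a,b in(('scene',i,o_c0,o_c1),('side',j,o_s0,o_s1)):
    r0=least_squares(lambda q:res(cam,a,np.r_[0,q[0],q[1],0,q[2]]),np.zeros(3))
    r1=least_squares(lambda q:res(cam,b,np.r_[q[0],q[1],q[2],0,q[3]]),[.07,0,0,0])
    r2=least_squares(lambda q:res(cam,b,q),[.07,0,0,0,0])
    print(nm,'rest',r0.x.round(3),r0.cost.round(2),'tilt',r1.x.round(3),r1.cost.round(2),'free z',r2.x.round(3),r2.cost.round(2))
E
```

```text
scene rest [-0.119  0.629 -0.002] 0.05 tilt [ 6.700e-02 -8.900e-01  5.319e+00 -3.000e-03] 0.03 free z [ 6.700e-02  3.830e-01  5.864e+00  2.049e+00 -3.000e-03] 0.0
side rest [ 1.621e+00 -2.680e+00 -1.000e-03] 0.08 tilt [ 0.072  1.436  3.097 -0.005] 0.06 free z [ 7.600e-02  2.415e+00  5.323e+00 -3.628e+00 -4.000e-03] 0.0
```

The fit shows about 4–5 mm of movement toward the free side. That matches the saddle rolling under the rail (11 mm × 0.38 rad), so it comes from the jack's mechanism. Next, a last 1 mm press to confirm the lever's stop.

>>> move_arm(
  moves="0 0 0.0003 0 0 0 0.02; 0 0 0.0006 0 0 0 0.02; 0 0 0.001 0 0 0 0.02; 0 0 0.001 0 0 0 0.02; 0 0 0.001 0 0 0 0.02; 0 0 0.001 0 0 0 0.02; 0 0 0.001 0 0 0 0.02; 0 0 0.001 0 0 0 0.02; 0 0 0.001 0 0 0 0.02; 0 0 0.001 0 0 0 0.02",
)

```text
time_s: 28.75
tcp_pos: [457.4, 389.7, 10.9]
ee_rot: [[0.998, 0.069, 0.009], [0.069, -0.995, -0.074], [0.003, 0.075, -0.997]]
wrist_force: [-6.2, -0.7, 26.4]
finger_gap: 24.5
```

Run:
```python
from h import *
apply([0,0,.001,0,0,0]);snap('scene','c26');
```

```text
28.75 cmd [456.7 388.7   9. ] tcp [457.4 389.7  10.9] gap 24.5 F [-6.2 -0.7 26.4]
```

View pics/c26.png

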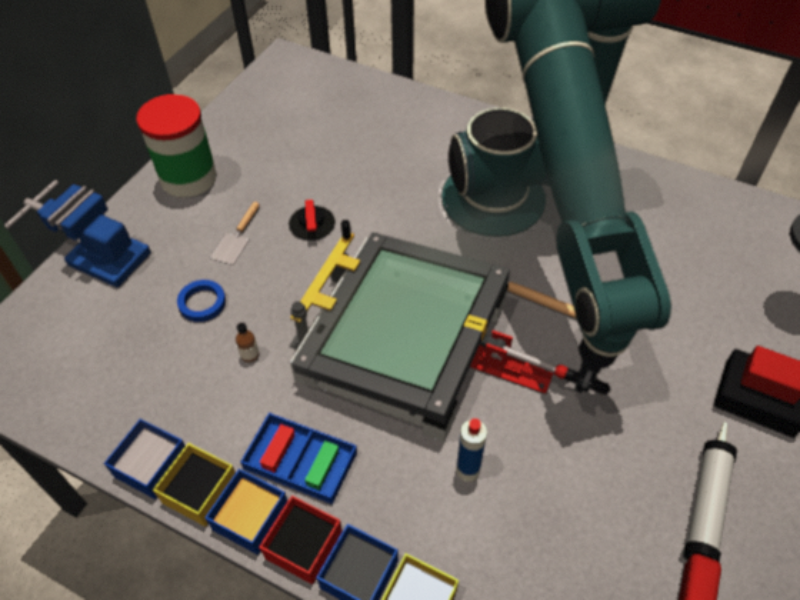

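The press gave +6.6 N for only 0.4 mm of motion, so the lever is on its stop. The keeper is still shut and the bystanders are untouched. Handing in while holding.

Run:
```python
from station import arm
s=arm.state();print(s['time_s'],s['tcp_pos'],s['wrist_force'],s['finger_gap']);print(arm.close_job())
```

```text
28.8 [457.41945739 389.63886806  10.94222646] [-6.7798131  -1.79510188 25.57573632] 24.463495770111063
the job is handed in; nothing more can be done
None
```

The job is handed in at 28.8 s. The keeper bar is shut, the jack is set under the lift point, and the arm is still holding the handle fully down.

**Keeper:** The bar is hard against its stop past the spring ball. At about 37 N it moved no further, and it stayed shut after I let go and through the jacking.

**Jack:** I placed it square to the free rail. Before pumping, the saddle was about 1 mm off the band centre sideways and 1–2 mm lengthwise.

**Lift:** The free side rose about 21.7 mm (about 22 mm expected). A last 1 mm press gave +6.6 N for 0.4 mm of motion, so the lever is on its stop. The hold is about 26 N, above the 12–16 N expected because it presses on the stop.

**Bystanders:** None looks moved in the last picture.

Checks that failed or disagreed:
- **Fingertip position:** The real fingertips sit about 44 mm behind where the reported TCP and `tips_ahead` put them, as all three cameras showed. My first grip on the knob was therefore too high. It still swung the bar to the ball but slipped off there, so I re-gripped lower and corrected for the offset from then on.
- **Window shift:** The window moved about 4–5 mm toward the jack during the lift. I put this down to the saddle rolling under the rail, though I did not prove it. By the same measure the saddle ends about 4 mm off the band centre lengthwise; I left it so.
- **Side force:** A sideways force of about 6–7 N remained on the handle at the end. I saw no shift of the jack's base.

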